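# Prop a sprung jar tray with the lab jack and load it

## Robot

A 6-joint arm with a two-finger parallel gripper is mounted at the origin on a cart in front of the work surface, level with it; the furniture and walls round the work are solid. World frame = base frame: x ahead of the robot, y to its left, z up, the work surface at z = 0. Lengths are in mm, angles in rad, forces in N, time in s.
With the tool pointing down it reaches from about 250 to 800 mm from the base axis. Payload 3.9 kg.
Tool frame: the origin (TCP) lies between the finger pads; the fingertips stand 19 mm ahead of it and the grasp point (between the pads) is the TCP; z points along the fingers, y is the direction in which the jaws open and shut (so a half turn about z gives the same grasp; the last joint's range is limited). The gripper opens to 85 mm and grips with 20 to 120 N. Pads are 22 mm wide; open, the fingers measure 114 mm over their backs; the gripper's body (76 mm by 85 mm) begins 54 mm behind the grasp point. The pads swing forward as they close: fully open they stand 13 mm farther back than shut.
Start: joints at [1.263, 0.26, -0.138, 1.173, 0, 1.571], TCP at [159.051, 500.318, 228.104] pointing down, gripper open.
Joint ranges: [-2.78, 2.78], [-0.83, 1.72], [-1.28, 1.37], [-1.9, 2.12], [-1.57, 1.48], [-3.14, 3.14]. Speed limits (rad/s): [2.57, 2.57, 3.14, 3.14, 3.14, 3.14].

## Interface

Orientations are given as a unit quaternion [w, x, y, z].
In Python, from rig import bot gives the robot as it stands.
- The arm moves only by the shell command python3 -m jog 'ROWS' [OPENING] [FORCE]. ROWS is a JSON object of lists of equal length, an entry for each row: "xyz": the shift along the tool's x, y, z in cm, a list of three; "twist": the turn about the tool's z in rad. In form: {"xyz": [[tx, ty, tz], ...], "twist": [twist, ...]}. A call has 1 to 5 rows; each row is the pose to reach, as a shift and turn from the pose commanded when the call began, along the tool's axes at that moment; what a row does not reach only later rows make up. A row lasts 1/8 s, in which the tool goes at most 62.5 mm and 10.7 degrees, less where a joint would pass 70% of its speed; a pose out of reach is approached as far as the arm can. A call with a gripper value outside its range is refused whole. OPENING is the closure in counts, from 0 (fully open) to 255 (shut), set as the call begins (- or left out, the last holds). The fingers move at their own pace and stop on an object; FORCE is the grip in N (left out, the last holds). Time passes only in rows, so rows that repeat a pose let the fingers close. It gives the time, the measured TCP pose, the force and the opening at its end, in the units of the state.
- bot.sense(): the state, without advancing time (a new reading comes with each control period).
- bot.camera(name): name is "scene" or "top"; returns a dict with "color" (384x512x3 uint8, red, green, blue), "K" (3x3 intrinsics, pixels), "k1" (the pictures are not rectified: a ray, as slopes to the right and down, at radius r is drawn at 1 + k1 r^2 times it, then the intrinsics apply), "eye" and "attitude" of the camera in the world. Camera axes: x right, y down, z forward; pixel columns grow to the right and rows downward; lengths in mm; the calibration is good to about 2 mm. A picture is of the moment at which its call begins. There is no depth.
- bot.close_job(): hands the job in, once; it reports no verdict.
Trained networks look in the newest picture that a camera, given by its name, has taken for a name from the list of things; names that differ only in an ending like _2 or _b are one class to them, and where a whole thing is asked for, a point or a joint stands for the part that bears it (a point fixed in the world has none). Each returns a list of dicts, best first, with "score" (0 to 1); they miss things now and then, are a little off and sometimes report something else, mostly with a low value. They report only what shows in the picture. A call takes as long as a camera call. They do not tell look-alikes from the thing itself.
- bot.masks_of(camera, thing): "pixels" (384x512 bool, what is visible of it) and "centre" ([column, row] in pixels, amid what is visible of it).
The state is a dict: "clock": time; "q": joint angles; "qvel": joint speeds; "effort": joint torques, N m; "tool_pos": TCP position; "eef_rot": TCP orientation; "wrist_force": force on the tool from outside, world axes, zero at the start; "torque": the same for the moment, N m; "grip_width": finger opening in mm.
Only numpy, scipy, OpenCV 4.12 (cv2) and the standard library are available. Lean on these libraries where they do the work, as an engineer would, in place of code of your own. Each camera call takes 0.05 s, during which the arm holds its last target.

## Task

Get the sprung tray ready and load it with the sample jars. If any beakers were left on the tray, first stand them on the blue mat. Then, with the tray still empty, wind the lab jack up by its knob until its platform just touches the underside of the tray and the tray barely lifts (no more than a few millimetres), and only then stand all the sample jars upright on the propped tray, leaving the other things alone.

Things in the scene. Friction and masses are not known exactly. Their poses are not given: they have to be found in the camera images.
- jack_knob (a joint): jack knob, turns about a vertical axis; value in rad, grows as it is turned clockwise seen from above, 0 to 12. Each radian clockwise raises the platform 4 mm; it stays where it is left (friction about 0.14 N m). Stands at 0.5 to 3 at the start.
- knob_grip (a point): grip point on the knob: black upright bar 46 mm long (along this point's x axis, which turns with the knob), 14 mm thick (y), top 11 mm above this point, bottom 23 mm below it; below the bar is a 42 mm disc on a gear box. Point on the knob's vertical axis. The knob is beside the right-hand end of the tray, its axis 76 mm from the tray's rim.
- platform_top (a point): centre of the top face of the jack's platform (steel plate 92 mm x 120 mm, below the middle of the tray). Starts 25 to 37 mm below the tray's underside.
- jack_platform: the platform plate of the jack, 4 mm thick; origin 2 mm below its top face.
- tray_under (a point): centre of the tray's underside; the platform touches here.
- tray_floor (a point): centre of the tray's floor (top face), about 106 mm above the bench: white tray, inner space 100 mm (this point's x, away from the robot) by 270 mm (y, to the left), rim 5 mm high above the floor and 4 mm thick. Holds three jars side by side along y. A post top stands behind its middle, 95 mm from the centre, and reaches 52 mm above the floor.
- tray: the white tray; origin at the centre of its underside, z up.
- tray_lift (a joint): height of the tray on its spring post in m: 0 at rest and empty, positive lifted, negative pressed down; range +-0.02. Spring 400 N/m, so one jar on the unpropped tray presses it down about 3.5 mm.
- mat_top (a point): centre of the top face of the blue drying mat, 190 mm (x) by 75 mm (y), 4 mm thick, fixed flat on the bench to the right; it has room for two beakers side by side along x.
- jar_1_mid (a point): low round amber sample jar with black lid, 60 mm diameter, 50 mm tall, about 0.14 kg (varies), standing; may be absent (None). Point on its axis half-way up (25 mm above its foot). Grip it across its sides.
- jar_2_mid (a point): low round amber sample jar with black lid, 60 mm diameter, 50 mm tall, about 0.14 kg (varies), standing; may be absent (None). Point on its axis half-way up (25 mm above its foot). Grip it across its sides.
- jar_3_mid (a point): low round amber sample jar with black lid, 60 mm diameter, 50 mm tall, about 0.14 kg (varies), standing; may be absent (None). Point on its axis half-way up (25 mm above its foot). Grip it across its sides.
- jar_1: the first jar; origin at its foot.
- jar_2: the second jar; origin at its foot.
- jar_3: the third jar; origin at its foot.
- beaker_1_mid (a point): small clear empty beaker left on the tray, 57 mm diameter at the rim (50 mm at mid-height, 46 mm at the foot), 70 mm tall, 0.05 kg; may be absent (None). Point on its axis half-way up (35 mm above its foot).
- beaker_2_mid (a point): small clear empty beaker left on the tray, 57 mm diameter at the rim (50 mm at mid-height, 46 mm at the foot), 70 mm tall, 0.05 kg; may be absent (None). Point on its axis half-way up (35 mm above its foot).
- beaker_1: a beaker; origin at its foot.
- beaker_2: a beaker; origin at its foot.
- timer: white bench timer 77 x 77 x 21 mm, bystander: leave alone.
- tape: roll of tan tape, 104 mm, 25 mm high, bystander: leave alone.
- marker: green and white marker pen, 135 mm, bystander: leave alone.
Things that resemble listed ones, but are neither listed nor needed, are in the scene too. Leave any green or purple look-alike of the beaker_2 alone.

How it is judged (in metres and radians):
On the way, in this order (a step that is already met when the one before it is completed fails the run):
1. any beakers left on the tray stand upright on the blue mat (x of beaker_1_mid in the frame of mat_top between -0.095 and 0.095 m and y of beaker_1_mid in the frame of mat_top between -0.0375 and 0.0375 m and z of beaker_1_mid in the frame of mat_top between 0.029 and 0.041 m and angle between each of beaker_1_mid, beaker_2_mid's own z axis and vertical below 0.12 rad and x of beaker_2_mid in the frame of mat_top between -0.095 and 0.095 m and y of beaker_2_mid in the frame of mat_top between -0.0375 and 0.0375 m and z of beaker_2_mid in the frame of mat_top between 0.029 and 0.041 m), for 0.2 s.
2. with no jar on the tray, the jack's platform touches the underside of the tray and lifts it less than 4 mm (contact force between jack_platform and tray above 0.1 N and value of joint tray_lift below 0.004 m and height (world z) of each of jar_1_mid, jar_2_mid, jar_3_mid below 0.1 m), for 0.3 s.
At the end, for the whole second after the job is handed in: Every jar stands upright (0.12 rad) on the tray floor, every beaker upright on the blue mat with its centre over it; the platform touches the tray (over 0.1 N), which is less than 4 mm above and 3 mm below its empty height; all at rest (all of step 1 and x of jar_1_mid in the frame of tray_floor between -0.05 and 0.05 m and y of jar_1_mid in the frame of tray_floor between -0.135 and 0.135 m and z of jar_1_mid in the frame of tray_floor between 0.019 and 0.031 m and angle between each of jar_1_mid, jar_2_mid, jar_3_mid's own z axis and vertical below 0.12 rad and x of jar_2_mid in the frame of tray_floor between -0.05 and 0.05 m and y of jar_2_mid in the frame of tray_floor between -0.135 and 0.135 m and z of jar_2_mid in the frame of tray_floor between 0.019 and 0.031 m and x of jar_3_mid in the frame of tray_floor between -0.05 and 0.05 m and y of jar_3_mid in the frame of tray_floor between -0.135 and 0.135 m and z of jar_3_mid in the frame of tray_floor between 0.019 and 0.031 m and contact force between jack_platform and tray above 0.1 N and value of joint tray_lift between -0.003 and 0.004 m and linear speed of each of jar_1, jar_2, jar_3, beaker_1, beaker_2 below 0.02 m/s).
It fails at once if the tray is lifted more than 8 mm by the jack (value of joint tray_lift above 0.008 m).
It fails at once if the tray is pressed down more than 10 mm (value of joint tray_lift below -0.01 m).
It fails at once if the timer is moved more than 3 cm (distance of timer from where it was at the start of the episode above 0.03 m).
It fails at once if the tape is moved more than 3 cm (distance of tape from where it was at the start of the episode above 0.03 m).
It fails at once if the marker is moved more than 3 cm (distance of marker from where it was at the start of the episode above 0.03 m).
Of jar_1, jar_2, jar_3 only 2 to 3 are there at a start; the rules pass over those that are not, and their reading is None.
Of beaker_1, beaker_2, tape, marker only 1 to 3 are there at a start; the rules pass over those that are not, and their reading is None.
At some moment in a run one of jar_1, jar_2, jar_3 may be knocked a few centimetres aside while the robot is not near it.
It also fails if it takes over 210 s, if anything falls off the work surface, if the arm or the gripper's body presses on something with over 40 N, if the wrist force passes 120 N, or if a joint passes its speed limit or range.

## Working session

There is one attempt and no reset: what is moved stays moved. The work goes in short steps, Python scripts to look and compute and a shell command to move; the robot and the scene stay as the last step left them, time stands still between calls to the robot, and variables do not carry over. Pictures are saved under pics/ and viewed, and the job is handed in when it is done.

```bash
ls; mkdir -p pics; python3 - <<'E'
from rig import bot
import cv2
print(bot.sense())
for n in("scene","top"):
    c=bot.camera(n); cv2.imwrite(f"pics/{n}0.png",cv2.cvtColor(c["color"],cv2.COLOR_RGB2BGR))
    print(n,c["K"],c["k1"],c["eye"],c["attitude"])
E
```

```text
pics
{'clock': 0.0, 'q': array([ 1.26297508e+00,  2.60676331e-01, -1.39419415e-01,  1.17269697e+00,
       -1.64711219e-05,  1.57080600e+00]), 'qvel': array([ 8.13931144e-04, -8.24832408e-06, -9.12338246e-04,  5.15596438e-04,
       -1.21403093e-04, -9.20288870e-04]), 'effort': array([ 9.10442377e-04, -4.05683935e+01,  2.53921348e+01,  1.88767933e-02,
        4.44703619e-05,  4.19955271e-06]), 'tool_pos': array([158.85530694, 499.64232454, 227.24990113]), 'eef_rot': array([-1.44884022e-04,  1.53308384e-01,  9.88177890e-01, -9.87658885e-04]), 'wrist_force': array([ 1.04469056, -0.19724546,  0.39285008]), 'torque': array([0.00297598, 0.03923953, 0.02431864]), 'grip_width': 85.2917822827755}
scene [[375.04034509   0.         252.56304349]
 [  0.         375.04034509 184.88949466]
 [  0.           0.           1.        ]] -0.054572720632645524 [ 226.77768205 -675.57672557  721.89252025] [-0.40463321  0.88826892 -0.19663155  0.09266242]
top [[485.1015363    0.         254.56761232]
 [  0.         485.1015363  187.48140097]
 [  0.           0.           1.        ]] -0.0020606410293049645 [ 214.82184998  -52.51143063 1372.65338636] [-0.08253867  0.72401464 -0.68002728  0.08095099]
```

View pics/scene0.png

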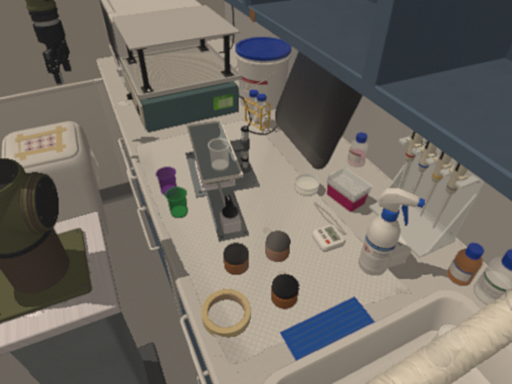

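View pics/top0.png

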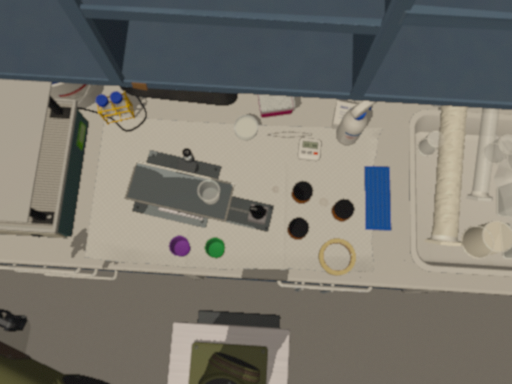

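The scene picture shows one clear beaker on the tray at about (218,152). Its purple and green look-alikes stand on the bench at (166,180) and (177,202). The three jars are at (236,258), (277,245) and (285,290), the knob at (230,210) and the mat at (328,327). The timer is at (328,236) and the tape at (226,312).

```bash
cat > h.py <<'E'
from rig import bot
import numpy as np, cv2
from scipy.spatial.transform import Rotation as R
from scipy.optimize import least_squares
def rot(q): q=np.array(q); return R.from_quat([q[1],q[2],q[3],q[0]])
CAM={}
def shot(n,save=None):
    c=bot.camera(n); CAM[n]=c
    if save: cv2.imwrite(save,cv2.cvtColor(c["color"],cv2.COLOR_RGB2BGR))
    return c
def ray(c,px):
    K=c["K"]; d=np.array([(px[0]-K[0,2])/K[0,0],(px[1]-K[1,2])/K[1,1]])
    u=d.copy()
    for _ in range(20): u=d/(1+c["k1"]*(u@u))
    v=rot(c["attitude"]).apply([u[0],u[1],1]); return np.array(c["eye"]),v
def onz(c,px,z):
    e,v=ray(c,px); return e+v*(z-e[2])/v[2]
def proj(c,P):
    p=rot(c["attitude"]).inv().apply(np.array(P)-c["eye"]); u=p[...,:2]/p[...,2:]
    r2=(u**2).sum(-1,keepdims=True); u=u*(1+c["k1"]*r2)
    return u*[c["K"][0,0],c["K"][1,1]]+[c["K"][0,2],c["K"][1,2]]
def tri(pts):
    "pts: list of (cam,px)"
    f=lambda P: np.concatenate([proj(c,P)-px for c,px in pts])
    s=least_squares(f,[350,0,50]); return s.x,np.abs(s.fun).max()
def found(n,thing,ms=0.3):
    return [(round(float(m["score"]),2),np.round(m["centre"],1),int(m["pixels"].sum()),m["pixels"]) for m in bot.masks_of(n,thing) if m["score"]>ms]
def crop(n,box,save,k=4):
    x0,y0,x1,y1=box; im=CAM[n]["color"][y0:y1,x0:x1]
    cv2.imwrite(save,cv2.cvtColor(cv2.resize(im,None,fx=k,fy=k,interpolation=cv2.INTER_CUBIC),cv2.COLOR_RGB2BGR))
E
python3 - <<'E'
from h import *
for n in("scene","top"): shot(n)
for t in("jar_1","beaker_1","jack_knob","tray","jack_platform","mat_top","timer","tape","marker"):
  for n in("scene","top"):
    for s,c,a,_ in found(n,t,0.2):
        print(t,n,s,c,a,[np.round(onz(CAM[n],c,z)[:2]).tolist() for z in (0,50,106)])
crop("top",(110,130,300,270),"pics/c1.png",4)
crop("scene",(140,110,270,250),"pics/c2.png",4)
E
```

```text
jar_1 scene 0.89 [233.6 260.8] 743 [[425.0, -155.0], [411.0, -191.0], [396.0, -232.0]]
jar_1 scene 0.72 [285.4 292.3] 857 [[495.0, -283.0], [477.0, -311.0], [456.0, -341.0]]
jar_1 scene 0.69 [277.9 245.9] 676 [[543.0, -159.0], [521.0, -195.0], [496.0, -235.0]]
jar_1 top 0.89 [299.7 191.8] 412 [[534.0, -171.0], [522.0, -166.0], [509.0, -162.0]]
jar_1 top 0.85 [301.7 224.1] 405 [[440.0, -180.0], [431.0, -176.0], [422.0, -170.0]]
beaker_1 scene 0.75 [218.3 155. ] 593 [[545.0, 256.0], [523.0, 192.0], [499.0, 119.0]]
beaker_1 scene 0.65 [178.5 200.5] 589 [[366.0, 103.0], [357.0, 49.0], [346.0, -12.0]]
beaker_1 scene 0.57 [163.7 175.1] 434 [[358.0, 230.0], [349.0, 167.0], [339.0, 97.0]]
beaker_1 top 0.87 [209.6 191.6] 413 [[518.0, 90.0], [507.0, 85.0], [495.0, 79.0]]
beaker_1 top 0.73 [214.9 247.9] 348 [[356.0, 62.0], [351.0, 58.0], [346.0, 53.0]]
beaker_1 top 0.7 [180.9 248.3] 393 [[349.0, 157.0], [344.0, 150.0], [339.0, 141.0]]
beaker_1 top 0.64 [380.8 199. ] 1670 [[527.0, -406.0], [516.0, -393.0], [503.0, -379.0]]
jack_knob scene 0.81 [228.  203.1] 226 [[489.0, 35.0], [470.0, -14.0], [4
[... 256 characters left out ...]
, 181.0]]
mat_top scene 0.98 [322.5 329.6] 2752 [[522.0, -394.0], [501.0, -413.0], [478.0, -435.0]]
mat_top top 0.72 [379.9 198.6] 1664 [[528.0, -404.0], [517.0, -391.0], [504.0, -376.0]]
mat_top top 0.29 [337.9 209.4] 417 [[489.0, -283.0], [479.0, -274.0], [468.0, -265.0]]
timer scene 0.67 [324.9 237.6] 639 [[664.0, -186.0], [633.0, -220.0], [599.0, -258.0]]
timer top 0.95 [306.3 149.2] 514 [[665.0, -185.0], [648.0, -180.0], [630.0, -175.0]]
tape scene 0.82 [226.6 296.7] 1310 [[373.0, -239.0], [363.0, -269.0], [351.0, -303.0]]
tape top 0.6 [346.8 252.1] 534 [[368.0, -311.0], [362.0, -301.0], [356.0, -291.0]]
marker top 0.28 [174.4 189.7] 3770 [[517.0, 193.0], [506.0, 184.0], [494.0, 174.0]]
```

View pics/c1.png

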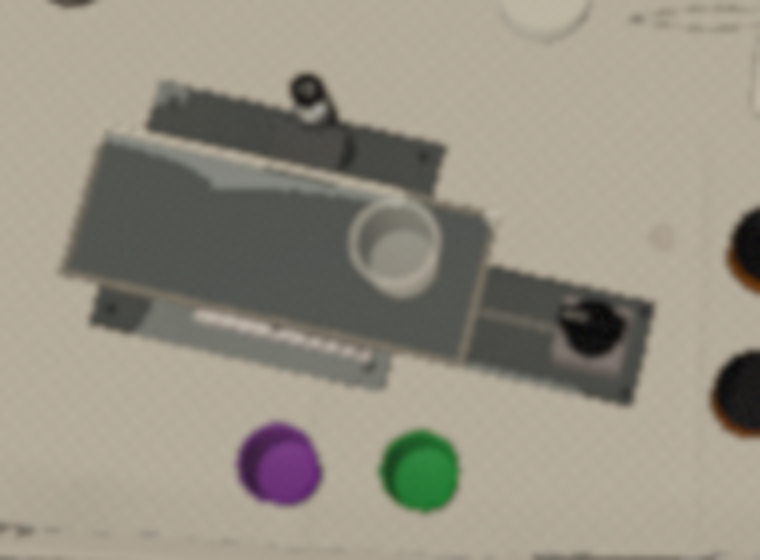

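View pics/c2.png

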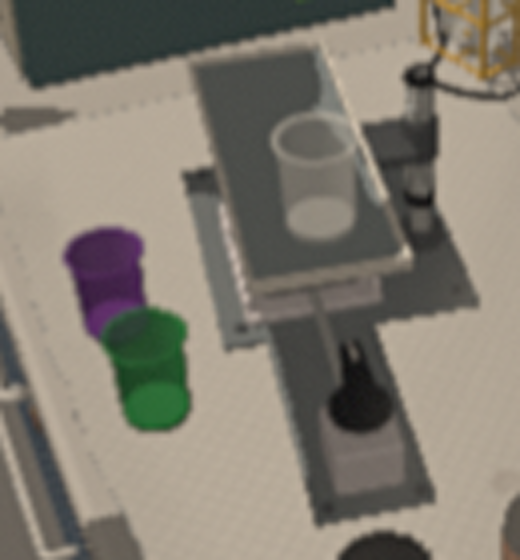

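Candidates for the beaker in the top picture are the clear one on the tray at (209,191), the purple one at (180,246) and the green one at (215,248). I choose the clear one because it stands on the tray, and the crop confirms that. Next I measure the geometry.

```bash
python3 - <<'E'
from h import *
for n in("scene","top"): shot(n)
T,S=CAM["top"],CAM["scene"]
t=lambda x,y:(110+x/4,130+y/4); s=lambda x,y:(140+x/4,110+y/4)
print("tray corners z111")
for p in [(108,132),(493,212),(467,362),(63,272)]: print(np.round(onz(T,t(*p),111)))
for p in [(192,62),(320,45),(410,265),(248,287)]: print("S",np.round(onz(S,s(*p),111)))
print("beaker rim",tri([(T,np.array(t(395,242))),(S,np.array(s(314,137)))]))
print("beaker foot",tri([(T,np.array(t(400,265))),(S,np.array(s(320,217)))]))
for m in [found("top","beaker_1")[0]]: 
    print(cv2.minEnclosingCircle(np.argwhere(m[3])[:,::-1].astype(np.float32)))
crop("top",(235,190,285,235),"pics/k1.png",12)
crop("scene",(205,185,255,235),"pics/k2.png",12)
crop("top",(280,130,400,280),"pics/k3.png",4)
crop("scene",(210,225,385,365),"pics/k4.png",4)
E
```

```text
tray corners z111
[560. 281. 111.]
[521.  17. 111.]
[419.  27. 111.]
[462. 299. 111.]
S [467. 293. 111.]
S [565. 275. 111.]
S [519.   2. 111.]
S [418.  25. 111.]
beaker rim (array([483.91129473,  74.20524882, 173.9799758 ]), np.float64(0.6257028491413337))
beaker foot (array([484.27177368,  76.46396315, 107.50947419]), np.float64(0.9587624837919577))
((215.0, 247.5), 11.236202239990234)
```

View pics/k1.png

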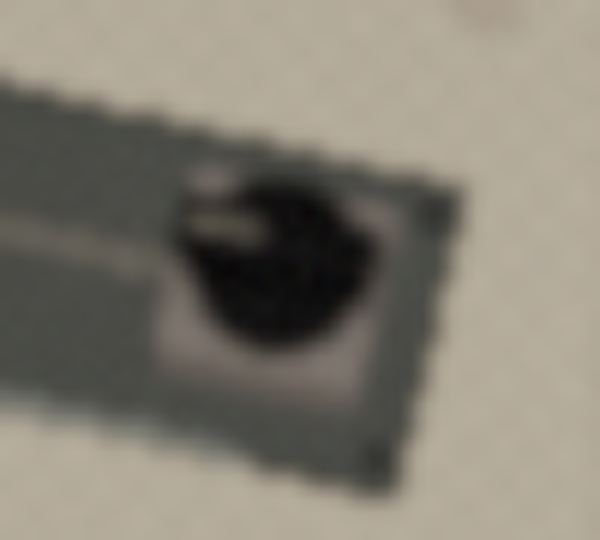

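View pics/k2.png

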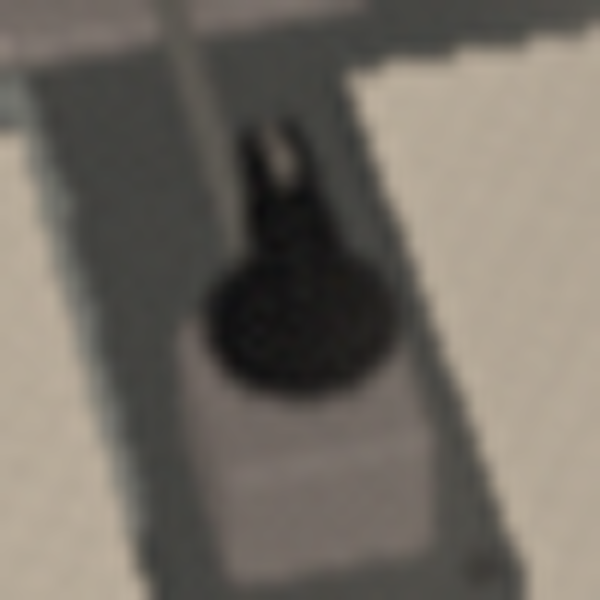

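View pics/k3.png

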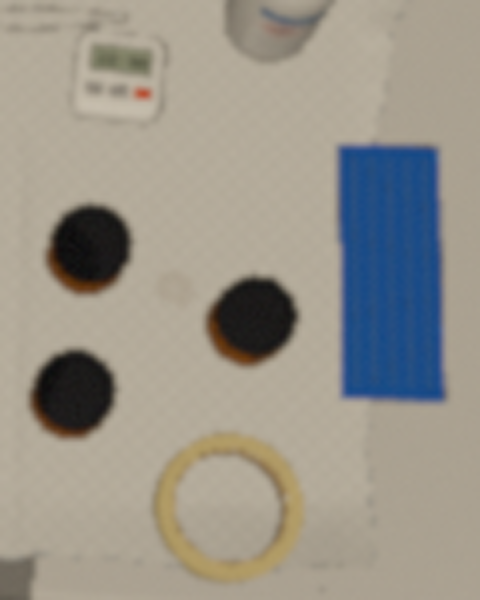

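View pics/k4.png

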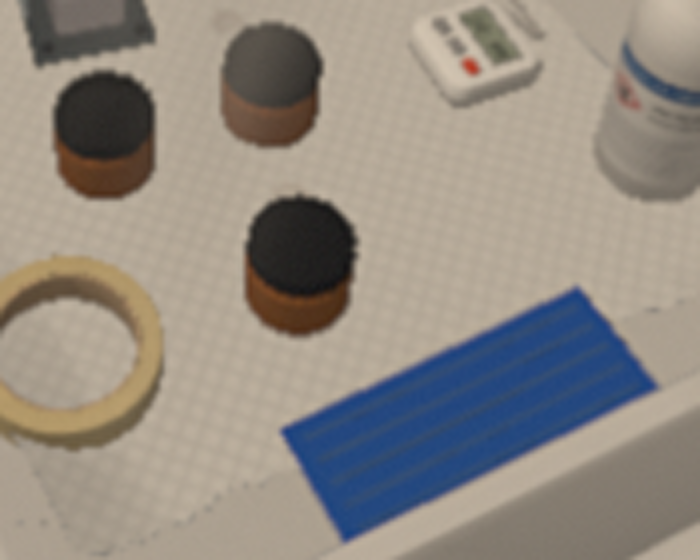

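The knob crops show a black disc at about (258,212) in the top picture, with the bar and its pale mark to the upper left. In the scene picture the disc is at (230,212) and the bar is nearly end-on. The jar lids in the top picture are at (303,191), (299,228) and (344,209), and the mat spans (365-391, 167-230).

```bash
python3 - <<'E'
from h import *
for n in("scene","top"): shot(n)
T,S=CAM["top"],CAM["scene"]
k1=lambda x,y:np.array((235+x/12,190+y/12)); k2=lambda x,y:np.array((205+x/12,185+y/12))
k3=lambda x,y:np.array((280+x/4,130+y/4)); k4=lambda x,y:np.array((210+x/4,225+y/4))
for nm,a,b in [("mark outer",(195,222),(270,132)),("mark inner",(262,230),(288,187)),("disc",(278,268),(302,322))]:
    print(nm,tri([(T,k1(*a)),(S,k2(*b))]), onz(T,k1(*a),60))
for nm,a,b in [("j1",(91,244),(272,65)),("j2",(75,391),(104,115)),("j3",(255,316),(301,246))]:
    print(nm,tri([(T,k3(*a)),(S,k4(*b))])," z50:",onz(T,k3(*a),50),onz(S,k4(*b),50))
print("mat",[np.round(onz(T,k3(*p),4)[:2]).tolist() for p in [(339,147),(437,147),(443,400),(345,398)]])
print("matS",[np.round(onz(S,k4(*p),4)[:2]).tolist() for p in [(282,430),(578,288),(656,385),(347,540)]])
print("beaker T rim at z176", onz(T,(208.75,190.5),176), onz(S,(218.5,144.25),176))
print("green/purple",onz(T,(215,246.5),70),onz(T,(180,245.5),70))
s=bot.sense(); print(rot(s["eef_rot"]).as_matrix().round(3))
E
```

```text
mark outer (array([460.21555708, -35.30100852,  95.45446226]), np.float64(0.918052474586915)) [464.42370923 -34.37967946  60.        ]
mark inner (array([458.80625608, -50.18258727,  93.58615043]), np.float64(0.5939367535891051)) [463.5291883  -49.82900113  60.        ]
disc (array([457.8984857 , -54.49082393,  58.77689885]), np.float64(0.9699142989676375)) [454.93123581 -54.02387376  60.        ]
j1 (array([ 529.46128723, -176.28491857,   41.54070469]), np.float64(0.8078839154792661))  z50: [ 525.09896862 -174.88885563   50.        ] [ 527.43558528 -182.58421178   50.        ]
j2 (array([ 424.61315805, -169.13013597,   41.89772014]), np.float64(0.8909688233505051))  z50: [ 420.83388859 -167.97748459   50.        ] [ 423.98196921 -175.24382291   50.        ]
j3 (array([ 485.3253016 , -292.83268192,   40.66967796]), np.float64(0.8185100949221749))  z50: [ 481.07566934 -290.52182894   50.        ] [ 483.18446631 -298.20251482   50.        ]
mat [[620.0, -358.0], [625.0, -430.0], [438.0, -434.0], [435.0, -364.0]]
matS [[439.0, -364.0], [625.0, -361.0], [627.0, -426.0], [441.0, -427.0]]
beaker T rim at z176 [481.81329641  74.25849859 176.        ] [484.70002125  71.59160457 176.        ]
green/purple [352.98975542  55.88915395  70.        ] [349.78400137 149.74107075  70.        ]
[[-0.953  0.303  0.   ]
 [ 0.303  0.953 -0.   ]
 [-0.     0.    -1.   ]]
```

```bash
cat >> h.py <<'E'
def plan(P,yaw=None,s=None):
    "shift in tool axes (cm) to world P mm; yaw = wanted jaw direction (mod pi), twist + = clockwise from above"
    s=s or bot.sense(); Rm=rot(s["eef_rot"]).as_matrix()
    d=Rm.T@(np.array(P)-s["tool_pos"])/10
    jy=np.arctan2(Rm[1,1],Rm[0,1]); out=""
    if yaw is not None:
        tw=(jy-yaw+np.pi/2)%np.pi-np.pi/2; out=f" twist {tw:.3f} or {tw-np.sign(tw)*np.pi:.3f}"
    print("shift cm",d.round(2),f"jawyaw {jy:.3f}",out,"q",s["q"].round(2),"pos",s["tool_pos"].round(1),"w",round(s["grip_width"],1),"F",s["wrist_force"].round(1),"t",round(s["clock"],2))
E
python3 -c "
from h import *
plan([483.5,74,240],0.05)"
```

```text
shift cm [-43.84 -30.8   -1.19] jawyaw 1.263  twist 1.213 or -1.929 q [ 1.26  0.26 -0.14  1.17 -0.    1.57] pos [159.  500.3 228.1] w 85.4 F [-0.5 -0.2 -0.6] t 1.35
```

```bash
python3 -m jog '{"xyz": [[-4.5,-3,-1],[-9,-6,-1],[-13.5,-9,-1],[-18,-12,-1],[-22,-15.4,-1]], "twist": [0.15,0.3,0.45,0.6,0.75]}' 0 25; python3 -c "
from h import *
plan([483.5,74,240],0.05)"
```

```text
clock: 1.98
tool_pos: [323.3, 285.7, 238.3]
eef_rot: [0.0, 0.507, 0.862, 0.001]
wrist_force: [0.4, -0.0, -0.4]
grip_width: 85.5
shift cm [-26.29   3.7   -0.17] jawyaw 0.508  twist 0.458 or -2.684 q [ 0.72  0.09 -0.32  1.15 -0.    1.79] pos [323.3 285.7 238.3] w 85.5 F [ 0.4 -0.  -0.4] t 1.98
```

```bash
python3 -m jog '{"xyz": [[-5.5,0.8,0],[-11,1.6,0],[-16.5,2.3,0],[-22,3.1,0],[-26.3,3.7,0]], "twist": [0.1,0.2,0.3,0.4,0.46]}'; python3 -c "
from h import *
plan([483.5,74,145],0.05)
shot('scene','pics/s2.png'); crop('scene',(150,60,280,220),'pics/s2c.png',4)"
```

```text
clock: 2.6
tool_pos: [484.6, 74.0, 238.2]
eef_rot: [0.0, 0.689, 0.724, 0.0]
wrist_force: [0.8, -0.7, -0.1]
grip_width: 85.5
shift cm [ 0.01 -0.12  9.32] jawyaw 0.049  twist -0.001 or 3.141 q [ 0.15  0.2  -0.2   1.18 -0.    1.67] pos [484.6  74.  238.2] w 85.5 F [ 0.8 -0.7 -0.1] t 2.6
```

View pics/s2c.png

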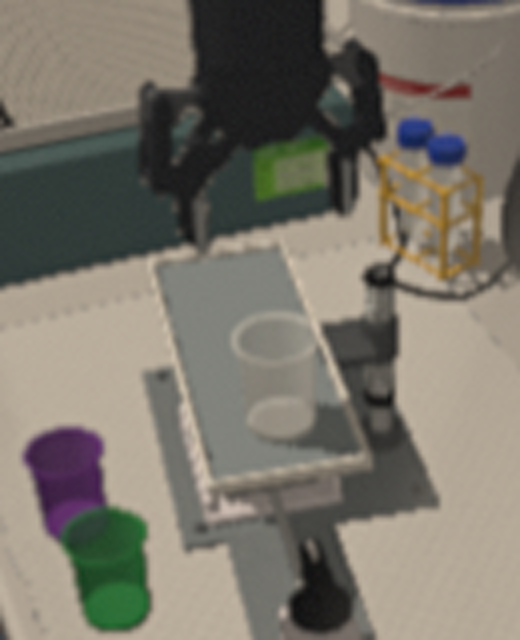

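The gripper hangs straight over the clear beaker, with the finger midpoint at column 218 and the beaker at 218. I go down now.

```bash
python3 -m jog '{"xyz": [[0,-0.1,2.5],[0,-0.1,5],[0,-0.1,7],[0,-0.1,8.5],[0,-0.1,9.3]], "twist": [0,0,0,0,0]}'; python3 -m jog '{"xyz": [[0,0,0],[0,0,0],[0,0,0],[0,0,0],[0,0,0]], "twist": [0,0,0,0,0]}' 140 25; python3 -c "
from h import *
plan([483.5,74,145],0.05)
shot('scene','pics/s3.png'); crop('scene',(150,60,280,220),'pics/s3c.png',4)"
```

```text
clock: 3.28
tool_pos: [481.8, 75.9, 144.3]
eef_rot: [-0.0, 0.688, 0.726, -0.0]
wrist_force: [-0.8, -0.4, 0.5]
grip_width: 85.5
clock: 3.9
tool_pos: [482.8, 75.9, 145.4]
eef_rot: [0.0, 0.688, 0.726, 0.0]
wrist_force: [-0.2, 0.1, 0.6]
grip_width: 54.2
shift cm [-0.19  0.06  0.04] jawyaw 0.053  twist 0.003 or -3.139 q [ 0.16  0.25 -0.38  0.94 -0.    1.67] pos [482.8  75.9 145.4] w 54.2 F [-0.2  0.1  0.6] t 3.9
```

View pics/s3c.png

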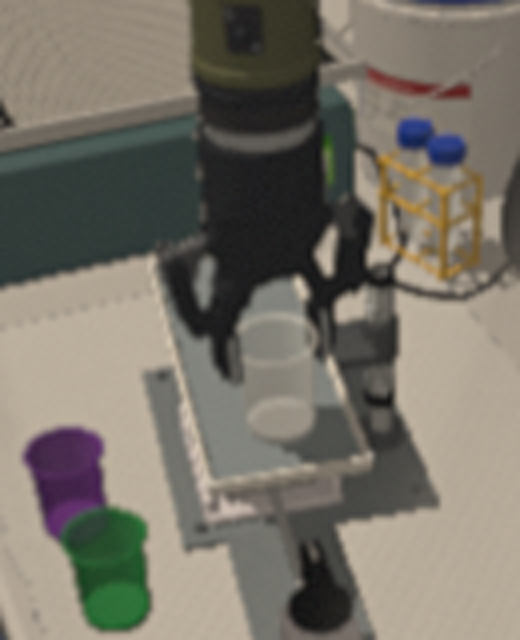

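```bash
python3 -m jog '{"xyz": [[0,0,0],[0,0,0],[0,0,0],[0,0,0]], "twist": [0,0,0,0]}' 180 25; python3 -m jog '{"xyz": [[0,0,-1.5],[0,0,-3],[0,0,-5]], "twist": [0,0,0]}' ; python3 -c "
from h import *
plan([531,-395,240],0.0)
shot('scene','pics/s4.png'); crop('scene',(150,60,280,220),'pics/s4c.png',4)"
```

```text
clock: 4.45
tool_pos: [482.4, 75.9, 145.1]
eef_rot: [0.0, 0.688, 0.726, 0.0]
wrist_force: [0.2, 0.0, 0.4]
grip_width: 54.2
clock: 4.82
tool_pos: [481.4, 75.7, 194.9]
eef_rot: [-0.001, 0.688, 0.726, -0.001]
wrist_force: [1.9, 0.7, -1.5]
grip_width: 53.9
shift cm [-47.27   2.45  -4.51] jawyaw 0.053  twist 0.053 or -3.089 q [ 0.16  0.22 -0.29  1.07  0.    1.67] pos [481.4  75.7 194.9] w 53.9 F [ 1.9  0.7 -1.5] t 4.83
```

View pics/s4c.png

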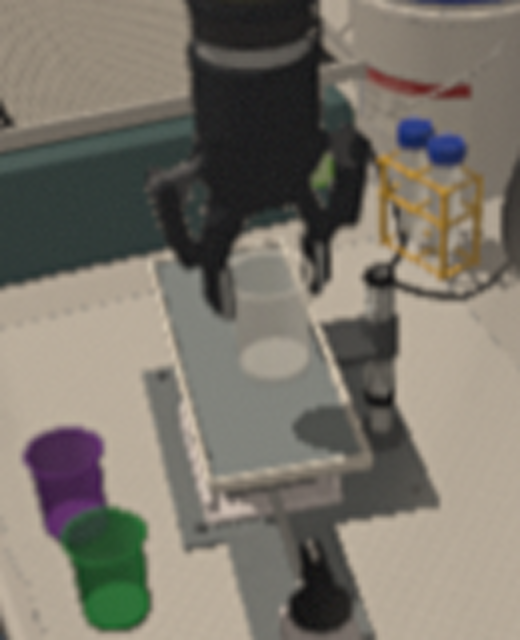

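The beaker is lifted, and its base is clear of the tray. I carry it to the mat.

```bash
python3 -m jog '{"xyz": [[-5,0.3,-1],[-10.5,0.5,-2],[-16,0.8,-3],[-21.5,1.1,-3],[-27,1.4,-3]], "twist": [0,0,0.03,0.05,0.05]}'; python3 -m jog '{"xyz": [[-5.5,0.3,0],[-11,0.6,0],[-16,0.9,0],[-19,1.0,0],[-20.2,1.05,0]], "twist": [0,0,0,0,0]}';  python3 -c "
from h import *
plan([531,-395,100],0.0)
shot('scene','pics/s5.png');shot('top','pics/t5.png'); crop('scene',(220,160,420,360),'pics/s5c.png',3)"
```

```text
clock: 5.5
tool_pos: [510.4, -194.7, 224.7]
eef_rot: [-0.0, 0.706, 0.708, 0.0]
wrist_force: [1.4, 0.9, -0.7]
grip_width: 53.8
clock: 6.12
tool_pos: [521.2, -396.4, 223.7]
eef_rot: [-0.001, 0.707, 0.707, -0.0]
wrist_force: [0.1, -0.1, 0.6]
grip_width: 54.1
shift cm [ 0.12  1.   12.37] jawyaw 0.001  twist 0.001 or -3.141 q [-0.65  0.49  0.21  1.29  0.    0.92] pos [ 521.2 -396.4  223.7] w 54.1 F [ 0.1 -0.1  0.6] t 6.12
```

View pics/s5c.png

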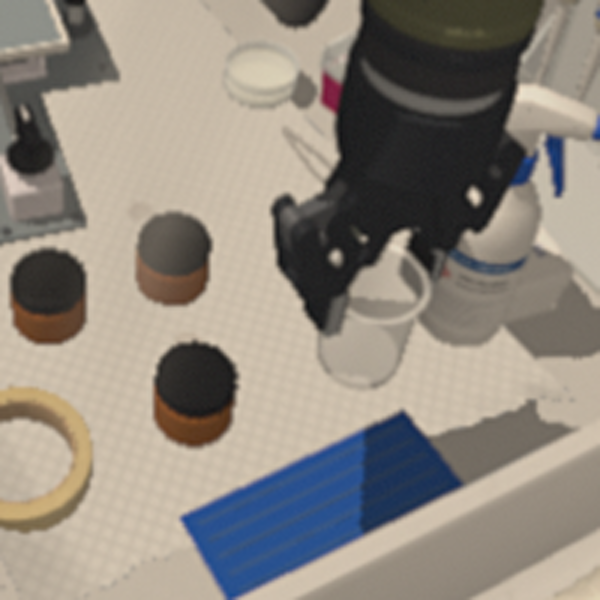

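View pics/t5.png

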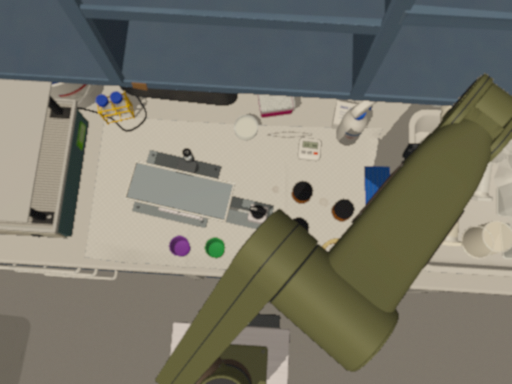

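```bash
python3 - <<'E'
from h import *
c=shot('scene'); p=bot.sense()["tool_pos"]
for dz in(-39,31): print(proj(c,p+[0,0,dz]),(proj(c,p+[0,0,dz])-[220,160])*3)
plan([528,-391,60],0.0)
E
```

```text
[336.92237869 276.41283267] [350.76713606 349.23849802]
[343.79490424 250.33589546] [371.38471271 271.00768637]
shift cm [ 0.31  0.66 16.45] jawyaw 0.003  twist 0.003 or -3.139 q [-0.65  0.49  0.21  1.29  0.    0.92] pos [ 521.5 -394.3  224.5] w 54.1 F [-0.   0.6 -1.3] t 6.28
```

```bash
python3 -m jog '{"xyz": [[0.2,0.3,4],[0.3,0.6,8],[0.3,0.6,12],[0.3,0.6,14.5],[0.3,0.6,16]], "twist": [0,0,0,0,0]}'; python3 -m jog '{"xyz": [[0,0,0.4],[0,0,0.7],[0,0,1.0],[0,0,1.3],[0,0,1.5]], "twist": [0,0,0,0,0]}';  python3 -c "
from h import *
plan([528,-391,42],0.0)
shot('scene','pics/s6.png'); crop('scene',(260,200,420,360),'pics/s6c.png',4)"
```

```text
clock: 6.9
tool_pos: [527.2, -389.6, 63.9]
eef_rot: [-0.001, 0.705, 0.709, 0.0]
wrist_force: [0.3, -0.3, 0.0]
grip_width: 53.8
clock: 7.52
tool_pos: [527.8, -392.1, 50.2]
eef_rot: [0.0, 0.706, 0.708, 0.0]
wrist_force: [0.1, -0.8, -0.8]
grip_width: 53.7
shift cm [0.11 0.02 0.82] jawyaw 0.003  twist 0.003 or -3.139 q [-0.64  0.59 -0.08  0.9   0.    0.93] pos [ 527.8 -392.1   50.2] w 53.7 F [ 0.1 -0.8 -0.8] t 7.53
```

View pics/s6c.png

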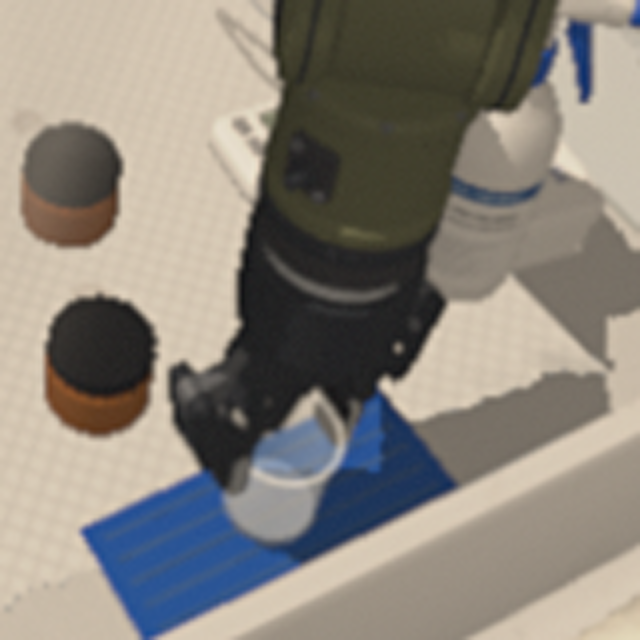

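The beaker is upright just over the mat and clear of the sink rim. I lower it until it touches.

```bash
python3 -m jog '{"xyz": [[0,0,0.2],[0,0,0.4],[0,0,0.5],[0,0,0.5]], "twist": [0,0,0,0]}'; python3 -m jog '{"xyz": [[0,0,0.1],[0,0,0.2],[0,0,0.2]], "twist": [0,0,0]}';python3 -m jog '{"xyz": [[0,0,0.1],[0,0,0.1]], "twist": [0,0]}'
```

```text
clock: 8.07
tool_pos: [527.9, -392.1, 45.5]
eef_rot: [0.0, 0.706, 0.708, -0.0]
wrist_force: [-0.8, 0.1, 2.4]
grip_width: 54.3
clock: 8.45
tool_pos: [528.2, -392.5, 45.3]
eef_rot: [0.001, 0.706, 0.708, -0.0]
wrist_force: [-1.8, 1.1, 11.7]
grip_width: 54.0
clock: 8.7
tool_pos: [528.3, -392.5, 45.2]
eef_rot: [0.001, 0.706, 0.708, -0.0]
wrist_force: [-2.7, 2.1, 15.5]
grip_width: 54.2
```

```bash
python3 -m jog '{"xyz": [[0,0,-0.25],[0,0,-0.25],[0,0,-0.25],[0,0,-0.25]], "twist": [0,0,0,0]}' 60; python3 -m jog '{"xyz": [[0,0,-0.1],[0,0,-0.1],[0,0,-0.1]], "twist": [0,0,0]}' 0;python3 -m jog '{"xyz": [[0,0,-2],[0,0,-5],[0,0,-9],[0,0,-14],[0,0,-18]], "twist": [0,0,0,0,0]}'; python3 -c "
from h import *
shot('scene','pics/s7.png'); crop('scene',(260,200,420,360),'pics/s7c.png',4)
plan([457,-55,230],-0.09+0)
"
```

```text
clock: 9.2
tool_pos: [527.5, -391.8, 44.1]
eef_rot: [-0.0, 0.706, 0.708, -0.0]
wrist_force: [-0.6, -0.3, -0.1]
grip_width: 65.2
clock: 9.57
tool_pos: [527.8, -392.0, 45.6]
eef_rot: [0.0, 0.706, 0.708, 0.0]
wrist_force: [0.4, 0.3, -0.9]
grip_width: 85.5
clock: 10.2
tool_pos: [528.0, -392.1, 227.9]
eef_rot: [0.001, 0.706, 0.708, 0.0]
wrist_force: [0.7, 0.1, -0.4]
grip_width: 85.5
shift cm [33.88 -7.19  0.1 ] jawyaw 0.003  twist 0.093 or -3.049 q [-0.64  0.49  0.23  1.3  -0.    0.93] pos [ 529.9 -393.6  233.8] w 85.5 F [ 1.2 -1.1  2.9] t 10.25
```

View pics/s7c.png

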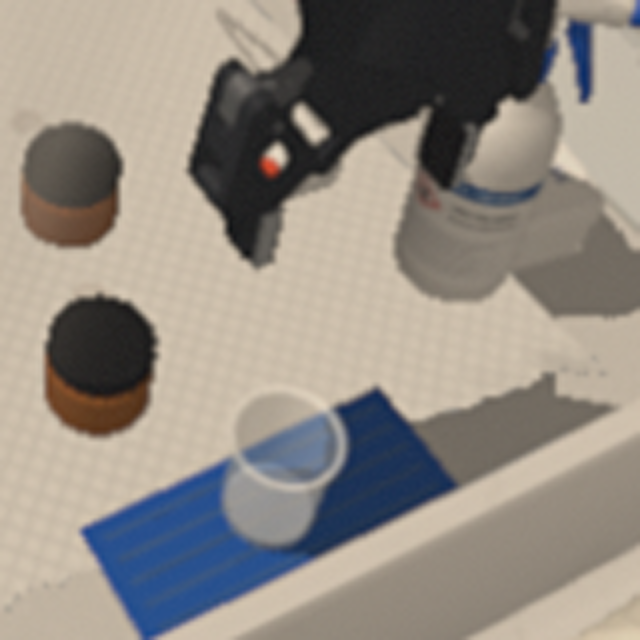

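The beaker stands upright on the mat, with its foot at about (327,329) in the scene picture. Next I check the knob's bar angle with an overlay before moving.

```bash
cat > ov.py <<'E'
from h import *
def knob(n,ax,ang,z,box,save,k=12):
    c=CAM[n]; x0,y0,x1,y1=box
    im=cv2.cvtColor(cv2.resize(c["color"][y0:y1,x0:x1],None,fx=k,fy=k,interpolation=cv2.INTER_CUBIC),cv2.COLOR_RGB2BGR)
    im=cv2.convertScaleAbs(im,alpha=1.6,beta=20)
    u=np.array([np.cos(ang),np.sin(ang)]); v=np.array([-u[1],u[0]])
    def poly(z,col,pts):
        q=proj(c,np.array([[*(p),z] for p in pts])); q=((q-[x0,y0]+.5)*k).astype(int); cv2.polylines(im,[q],True,col,1)
    bx=[np.array(ax)+a*23*u+b*7*v for a,b in((1,1),(1,-1),(-1,-1),(-1,1))]
    poly(z+11,(0,255,0),bx); poly(z-23,(0,255,255),bx)
    poly(z-23,(255,0,255),[np.array(ax)+21*np.array([np.cos(t),np.sin(t)]) for t in np.linspace(0,6.28,40)])
    cv2.imwrite(save,im)
E
python3 - <<'E'
from ov import *
shot("top");shot("scene")
knob("top",(457,-55),1.48,83.5,(235,190,285,235),"pics/o1.png")
knob("scene",(457,-55),1.48,83.5,(205,185,255,235),"pics/o2.png")
E
```

```text
(no output)
```

View pics/o1.png

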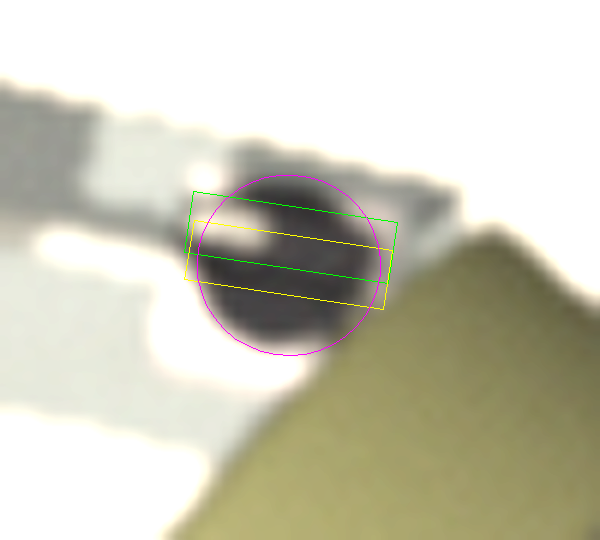

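View pics/o2.png

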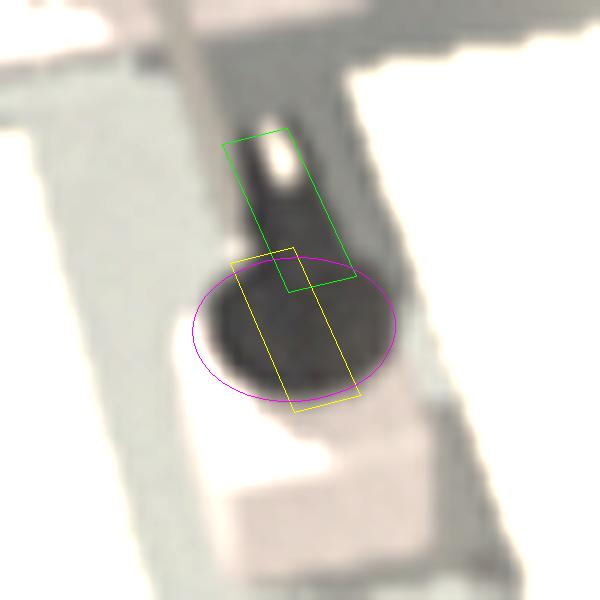

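```bash
python3 -m jog '{"xyz": [[5.5,-1,0],[11,-2.2,0],[16.5,-3.4,0],[22,-4.6,0],[27,-5.8,0]], "twist": [-0.18,-0.36,-0.54,-0.72,-0.9]}'; python3 -c "
from h import *
plan([458.5,-53,200],-0.14)"
```

```text
clock: 10.98
tool_pos: [467.3, -120.1, 224.2]
eef_rot: [-0.001, 0.325, 0.946, 0.0]
wrist_force: [0.2, 1.0, -0.2]
grip_width: 85.4
shift cm [4.81 4.75 2.43] jawyaw 0.909  twist 1.049 or -2.093 q [-0.25  0.19 -0.24  1.14  0.    0.41] pos [ 467.3 -120.1  224.2] w 85.4 F [ 0.2  1.  -0.2] t 10.97
```

```bash
python3 -m jog '{"xyz": [[1,1,0],[2,2,0],[3,3,0],[4,4,0],[4.8,4.75,0]], "twist": [-0.18,-0.36,-0.54,-0.72,-0.9]}';python3 -m jog '{"xyz": [[0,0,0],[0,0,0],[0,0,0],[0,0,0],[0,0,0]], "twist": [-0.18,-0.36,-0.54,-0.72,-0.9]}';  python3 -c "
from h import *
plan([458.5,-53,130],-0.14)"
```

```text
clock: 11.6
tool_pos: [459.5, -54.4, 224.2]
eef_rot: [-0.001, -0.119, 0.993, 0.0]
wrist_force: [0.2, -0.4, 0.1]
grip_width: 85.0
clock: 12.22
tool_pos: [459.6, -55.0, 224.2]
eef_rot: [-0.001, -0.539, 0.842, 0.001]
wrist_force: [-0.3, 0.8, 0.2]
grip_width: 85.9
shift cm [-0.14  0.16  9.42] jawyaw 2.709  twist -0.293 or 2.849 q [-0.12  0.16 -0.28  1.13 -0.   -1.26] pos [459.6 -55.  224.2] w 85.9 F [-0.3  0.8  0.2] t 12.22
```

```bash
python3 -m jog '{"xyz": [[-0.1,0.1,3],[-0.1,0.15,6],[-0.1,0.15,9],[-0.1,0.15,10],[-0.1,0.15,10]], "twist": [-0.15,-0.29,-0.29,-0.29,-0.29]}';  python3 -c "
from ov import *
shot('scene');shot('top')
crop('scene',(180,110,280,230),'pics/n1.png',5)
knob('scene',(458.5,-53),1.43,83.5,(205,185,255,235),'pics/o2.png')
plan([458.5,-53,83.5],-0.14)"
```

```text
clock: 12.85
tool_pos: [458.8, -53.5, 124.8]
eef_rot: [-0.001, -0.653, 0.758, 0.001]
wrist_force: [-0.4, 0.6, 0.7]
grip_width: 85.3
shift cm [-0.03  0.2   4.28] jawyaw 2.993  twist -0.009 or 3.133 q [-0.12  0.23 -0.47  0.88  0.   -1.54] pos [460.3 -53.6 126.3] w 85.5 F [ 0.4 -0.4  0.3] t 12.95
```

View pics/n1.png

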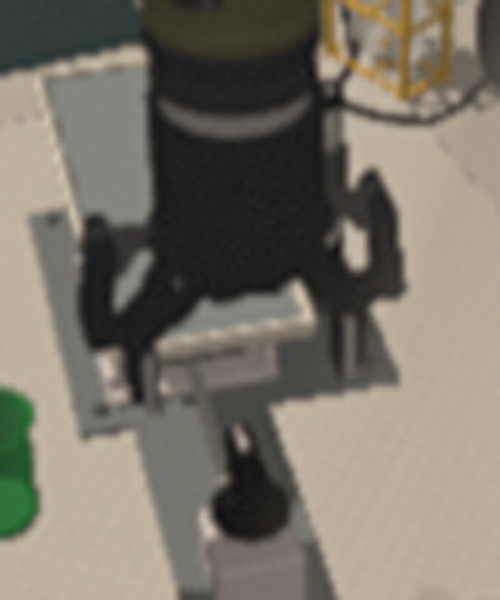

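View pics/o2.png

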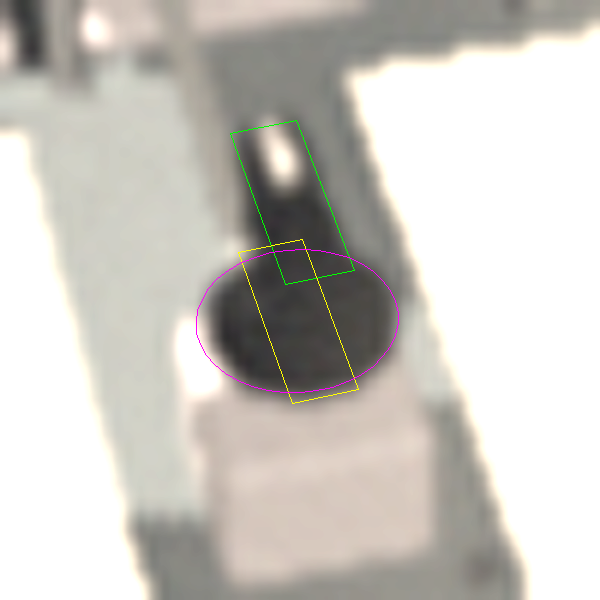

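The overlay fits the knob well. I lower and close on the bar.

```bash
python3 -m jog '{"xyz": [[0,0.15,1.5],[0,0.15,2.8],[0,0.15,3.7],[0,0.15,4.1],[0,0.15,4.1]], "twist": [0,0,0,0,0]}' 0 30;  python3 -m jog '{"xyz": [[0,0,0],[0,0,0],[0,0,0],[0,0,0],[0,0,0]], "twist": [0,0,0,0,0]}' 255 30; python3 -m jog '{"xyz": [[0,0,0],[0,0,0],[0,0,0],[0,0,0],[0,0,0]], "twist": [0,0,0,0,0]}'; python3 -c "
from ov import *
plan([458.5,-53,83.5],-0.14)
shot('scene');crop('scene',(180,110,280,230),'pics/n2.png',5)"
```

```text
clock: 13.58
tool_pos: [458.2, -53.4, 84.5]
eef_rot: [-0.0, -0.653, 0.758, 0.0]
wrist_force: [0.0, 0.2, 0.6]
grip_width: 85.0
clock: 14.2
tool_pos: [457.6, -53.3, 84.9]
eef_rot: [-0.0, -0.653, 0.758, 0.0]
wrist_force: [-2.2, -0.1, 5.2]
grip_width: 12.9
clock: 14.82
tool_pos: [457.6, -53.3, 84.9]
eef_rot: [-0.0, -0.653, 0.758, 0.0]
wrist_force: [-2.6, -0.1, 4.9]
grip_width: 13.1
shift cm [-0.04 -0.09  0.14] jawyaw 2.993  twist -0.009 or 3.133 q [-0.12  0.27 -0.54  0.77  0.   -1.54] pos [457.6 -53.3  84.9] w 13.1 F [-2.6 -0.1  4.9] t 14.82
```

View pics/n2.png

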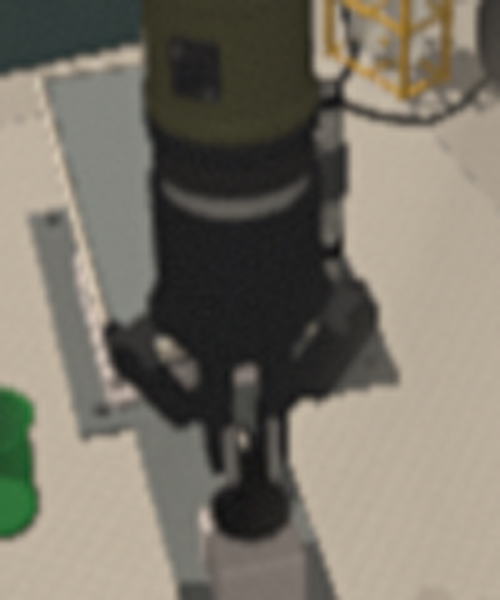

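The bar is held, with a reading of 13 mm. I raise 2 mm to clear the disc and turn clockwise. One grip turns at most 4.4 rad, or 17.6 mm, which is less than the smallest possible gap of 25 mm.

```bash
python3 -m jog '{"xyz": [[0,0.05,-0.2],[0,0.05,-0.2],[0,0.05,-0.2],[0,0.05,-0.2],[0,0.05,-0.2]], "twist": [0.0,0.15,0.3,0.45,0.6]}'; python3 -c "
from ov import *
plan([458.5,-53,83.5])"
python3 -m jog '{"xyz": [[0,0,0],[0,0,0],[0,0,0],[0,0,0],[0,0,0]], "twist": [0.17,0.34,0.51,0.68,0.85]}'
```

```text
clock: 15.5
tool_pos: [457.2, -53.2, 85.1]
eef_rot: [-0.001, -0.398, 0.918, 0.0]
wrist_force: [1.8, -0.4, -12.6]
grip_width: 13.0
shift cm [-0.1  -0.09  0.16] jawyaw 2.389  q [-0.12  0.27 -0.54  0.77  0.   -0.93] pos [457.2 -53.2  85.1] w 13.0 F [  1.8  -0.4 -12.6] t 15.5
clock: 16.12
tool_pos: [457.1, -52.9, 85.1]
eef_rot: [-0.001, 0.016, 1.0, 0.0]
wrist_force: [2.7, 1.2, -12.2]
grip_width: 12.9
```

```bash
python3 -m jog '{"xyz": [[0,0,0.12],[0,0,0.12],[0,0,0.12],[0,0,0.12],[0,0,0.12]], "twist": [0.17,0.34,0.51,0.68,0.85]}'
python3 -m jog '{"xyz": [[0,0,0],[0,0,0],[0,0,0],[0,0,0],[0,0,0]], "twist": [0.17,0.34,0.51,0.68,0.85]}'
python3 -m jog '{"xyz": [[0,0,0],[0,0,0],[0,0,0],[0,0,0],[0,0,0]], "twist": [0.17,0.34,0.51,0.68,0.85]}'; python3 -c "
from ov import *
plan([458.5,-53,83.5])
shot('scene');crop('scene',(180,110,280,230),'pics/n3.png',5)"
```

```text
clock: 16.75
tool_pos: [457.3, -52.6, 85.0]
eef_rot: [-0.001, 0.427, 0.904, 0.0]
wrist_force: [-0.3, 1.5, -3.9]
grip_width: 12.5
clock: 17.38
tool_pos: [457.6, -52.6, 85.0]
eef_rot: [-0.001, 0.762, 0.648, 0.0]
wrist_force: [1.0, 1.5, -4.9]
grip_width: 12.6
clock: 18.0
tool_pos: [457.8, -52.8, 85.0]
eef_rot: [-0.001, 0.961, 0.276, 0.0]
wrist_force: [0.8, 2.0, -4.5]
grip_width: 12.6
shift cm [0.04 0.06 0.15] jawyaw -1.012  q [-0.12  0.27 -0.54  0.77  0.    2.47] pos [457.8 -52.8  85. ] w 12.6 F [ 0.8  2.  -4.5] t 18.0
```

View pics/n3.png

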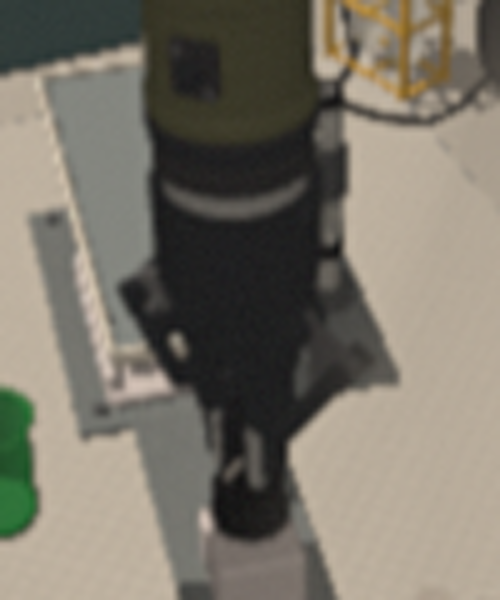

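```bash
python3 -m jog '{"xyz": [[0,0,0],[0,0,0],[0,0,0],[0,0,0],[0,0,0]], "twist": [0.17,0.34,0.5,0.5,0.5]}'
python3 -m jog '{"xyz": [[0,0,0],[0,0,0],[0,0,0],[0,0,0]], "twist": [0,0,0,0]}' 0
python3 -m jog '{"xyz": [[0,0,-2],[0,0,-5],[0,0,-8],[0,0,-11],[0,0,-13]], "twist": [0,0,0,0,0]}'
python3 -m jog '{"xyz": [[0,0,0],[0,0,0],[0,0,0],[0,0,0],[0,0,0]], "twist": [-0.18,-0.36,-0.54,-0.72,-0.9]}'
python3 -c "
from ov import *
shot('scene','pics/s8.png');crop('scene',(170,110,270,240),'pics/n4.png',5)
shot('top','pics/t8.png');crop('top',(110,130,300,270),'pics/n5.png',4)
plan([458.5,-53,83.5])"
```

```text
clock: 18.68
tool_pos: [457.9, -53.0, 85.1]
eef_rot: [-0.0, 0.999, 0.033, 0.0]
wrist_force: [1.9, 1.4, -7.6]
grip_width: 12.8
clock: 19.18
tool_pos: [457.9, -53.4, 85.7]
eef_rot: [0.0, 0.999, 0.032, 0.0]
wrist_force: [0.2, 0.0, -0.2]
grip_width: 83.7
clock: 19.8
tool_pos: [458.3, -53.4, 217.0]
eef_rot: [0.0, 0.999, 0.032, 0.001]
wrist_force: [0.0, -0.0, -0.5]
grip_width: 85.1
clock: 20.42
tool_pos: [457.6, -53.3, 215.4]
eef_rot: [0.0, 0.885, 0.466, -0.0]
wrist_force: [-0.4, -0.8, -0.2]
grip_width: 85.5
shift cm [ 0.07  0.05 13.19] jawyaw -0.607  q [-0.12  0.16 -0.31  1.11 -0.    2.06] pos [457.7 -53.3 215.4] w 85.4 F [-0.9 -0.5 -0.2] t 20.52
```

View pics/n4.png

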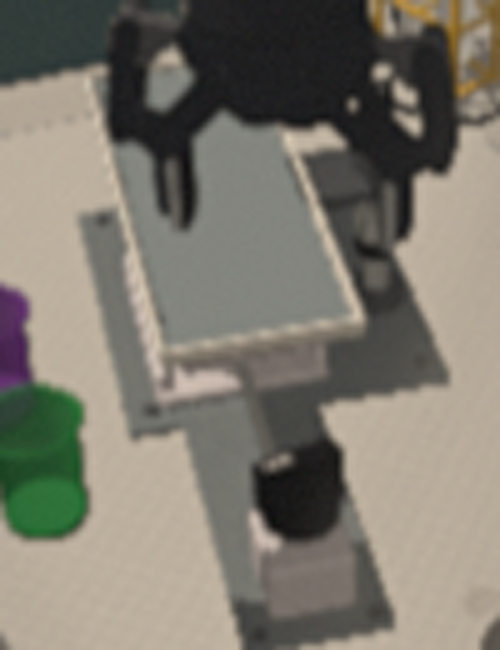

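View pics/n5.png

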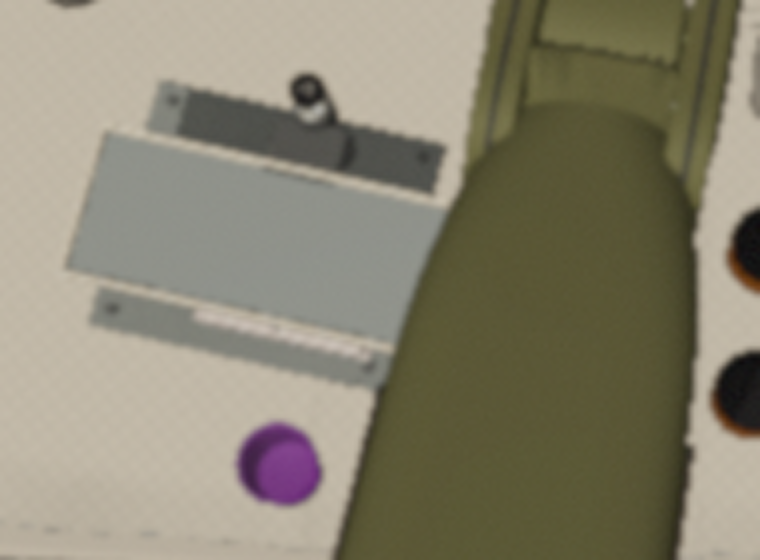

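The knob bar now lies across, with its mark pointing toward -x, so it turned as commanded. I compare the platform's appearance before and after.

```bash
python3 - <<'E'
import cv2,numpy as np
a=cv2.imread("pics/s7.png");b=cv2.imread("pics/s8.png");t0=cv2.imread("pics/top0.png");t8=cv2.imread("pics/t8.png")
f=lambda i,x0,y0,x1,y1,k:cv2.convertScaleAbs(cv2.resize(i[y0:y1,x0:x1],None,fx=k,fy=k,interpolation=cv2.INTER_CUBIC),alpha=1.3)
cv2.imwrite("pics/d1.png",np.hstack([f(a,190,150,250,200,6),f(b,190,150,250,200,6)]))
cv2.imwrite("pics/d2.png",np.hstack([f(t0,125,190,215,230,4),f(t8,125,190,215,230,4)]))
E
```

```text
(no output)
```

View pics/d1.png

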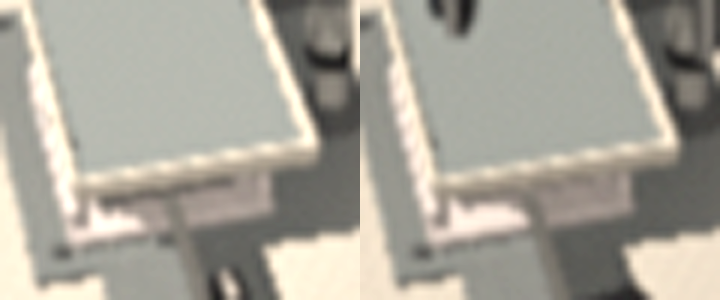

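View pics/d2.png

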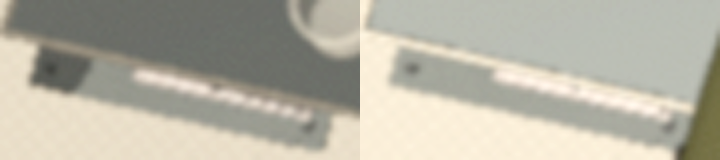

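```bash
python3 - <<'E'
from h import *
c=shot("scene"); im=cv2.imread("pics/s7.png"); im8=cv2.imread("pics/s8.png")
# tray pose fit: refine using corners
x0,y0,x1,y1,k=195,160,245,200,8
def R2(cx,cy,yaw,l): return np.array([cx+l[0]*np.cos(yaw)-l[1]*np.sin(yaw),cy+l[0]*np.sin(yaw)+l[1]*np.cos(yaw)])
def draw(im,zs,save,cx=492,cy=152,yaw=-.17):
    o=cv2.convertScaleAbs(cv2.resize(im[y0:y1,x0:x1],None,fx=k,fy=k,interpolation=cv2.INTER_CUBIC),alpha=1.3)
    def poly(hx,hy,z,col):
        q=proj(c,np.array([[*R2(cx,cy,yaw,(a*hx,b*hy)),z] for a,b in((1,1),(1,-1),(-1,-1),(-1,1))])); q=((q-[x0,y0]+.5)*k).astype(int); cv2.polylines(o,[q],True,col,1)
    poly(54,139,111,(0,0,255))
    poly(54,139,103,(0,255,255))
    for z in zs: poly(46,60,z,(0,255,0)); 
    return o
cv2.imwrite("pics/d3.png",np.hstack([draw(im,[75,60],0),draw(im8,[80],0)]))
E
```

```text
(no output)
```

View pics/d3.png

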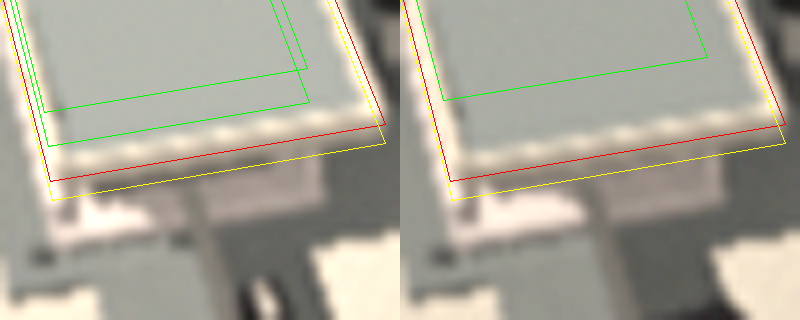

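The platform is hidden beneath the tray, so I'll track the tray's own lift in the scene picture from one fixed hover pose. The unloaded 18 mm state serves as the baseline.

```bash
python3 -m jog '{"xyz": [[0,0,0],[0,0,0],[0,0,0],[0,0,0],[0,0,0]], "twist": [-0.18,-0.36,-0.54,-0.72,-0.9]}' >/dev/null;python3 -m jog '{"xyz": [[0,0,0],[0,0,0],[0,0,0],[0,0,0],[0,0,0]], "twist": [-0.18,-0.36,-0.54,-0.72,-0.9]}' >/dev/null;python3 -m jog '{"xyz": [[0,0,0],[0,0,0],[0,0,0],[0,0,0],[0,0,0]], "twist": [-0.18,-0.36,-0.44,-0.44,-0.44]}' 
cat >> h.py <<'E'
def grab(save,n=4):
    fr=[shot("scene")["color"].astype(np.float32) for _ in range(n)]
    m=np.mean(fr,0); np.save(save,m); print("noise",np.std(fr[0]-fr[1]).round(2)); return m
def lift(a,b,boxes):
    "ECC translation of b wrt a, per box, px (dx,dy)"
    for nm,(x0,y0,x1,y1) in boxes.items():
        A=cv2.cvtColor(a[y0:y1,x0:x1],cv2.COLOR_RGB2GRAY);B=cv2.cvtColor(b[y0:y1,x0:x1],cv2.COLOR_RGB2GRAY)
        W=np.eye(2,3,dtype=np.float32)
        try:
            cc,W=cv2.findTransformECC(A,B,W,cv2.MOTION_TRANSLATION,(3,200,1e-6),None,3); print(nm,W[:,2].round(3),round(cc,4))
        except cv2.error as e: print(nm,"fail")
E
python3 -c "
from h import *
plan([458,-53,83.5])
m=grab('b18.npy'); crop('scene',(170,110,270,240),'pics/n6.png',5)
c=CAM['scene']
for P in([418,29,108],[467,297,108],[519,8,108]): print(P, proj(c,P), proj(c,np.array(P)+[0,0,2])-proj(c,P))
"
```

```text
clock: 22.45
tool_pos: [457.7, -53.3, 215.4]
eef_rot: [-0.0, -0.03, 1.0, -0.0]
wrist_force: [0.1, 0.0, 0.2]
grip_width: 85.4
shift cm [-0.03  0.03 13.19] jawyaw 1.631  q [-0.12  0.16 -0.31  1.11 -0.   -0.18] pos [457.7 -53.3 215.4] w 85.4 F [0.1 0.  0.2] t 22.45
noise 1.09
[418, 29, 108] [201.35057329 181.65082736] [-0.06654695 -0.60417152]
[467, 297, 108] [187.6640531  125.67736397] [-0.06892706 -0.56053202]
[519, 8, 108] [241.34729699 175.78970926] [-0.01094918 -0.60115011]
```

View pics/n6.png

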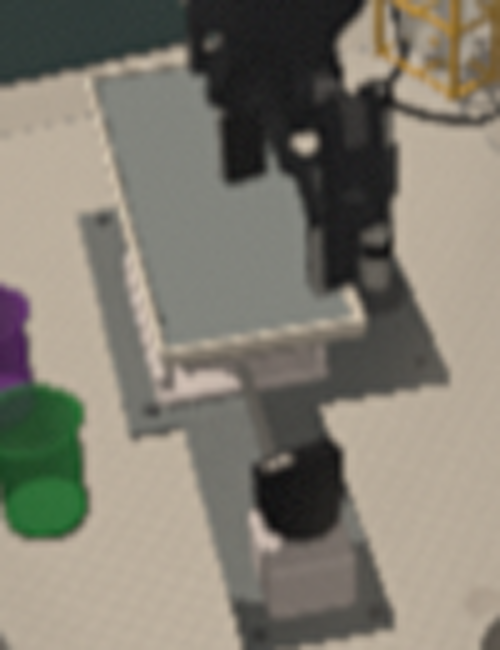

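```bash
python3 -m jog '{"xyz": [[0,0,4],[0,0,8],[0,0,11],[0,0,12.5],[0,0,12.95]], "twist": [0,0,0,0,0]}' 0 30 >/dev/null;  python3 -m jog '{"xyz": [[0,0,0],[0,0,0],[0,0,0],[0,0,0],[0,0,0]], "twist": [0,0,0,0,0]}' 255 30;python3 -m jog '{"xyz": [[0,0,0],[0,0,0],[0,0,0],[0,0,0],[0,0,0]], "twist": [0,0.17,0.34,0.51,0.68]}';python3 -m jog '{"xyz": [[0,0,0],[0,0,0],[0,0,0],[0,0,0],[0,0,0]], "twist": [0.17,0.34,0.51,0.68,0.82]}';python3 -m jog '{"xyz": [[0,0,0],[0,0,0],[0,0,0],[0,0,0]], "twist": [0,0,0,0]}' 0
python3 -m jog '{"xyz": [[0,0,-2],[0,0,-5],[0,0,-8],[0,0,-11],[0,0,-12.95]], "twist": [0,-0.18,-0.36,-0.54,-0.72]}'
python3 -m jog '{"xyz": [[0,0,0],[0,0,0],[0,0,0],[0,0,0],[0,0,0]], "twist": [-0.18,-0.36,-0.54,-0.72,-0.78]}'; python3 -c "
from h import *
plan([457.7,-53.3,215.4],1.631)"
```

```text
clock: 23.9
tool_pos: [458.1, -53.0, 86.5]
eef_rot: [0.001, -0.031, 1.0, 0.0]
wrist_force: [-1.2, 1.3, 4.5]
grip_width: 13.0
clock: 24.52
tool_pos: [458.0, -53.3, 86.5]
eef_rot: [0.0, 0.306, 0.952, -0.0]
wrist_force: [-1.2, 0.1, 6.9]
grip_width: 13.0
clock: 25.15
tool_pos: [457.6, -53.5, 86.5]
eef_rot: [0.0, 0.66, 0.751, -0.0]
wrist_force: [-2.8, -0.7, 7.1]
grip_width: 12.7
clock: 25.65
tool_pos: [457.7, -53.3, 85.8]
eef_rot: [-0.0, 0.658, 0.753, -0.0]
wrist_force: [0.2, -0.4, 0.1]
grip_width: 83.4
clock: 26.28
tool_pos: [458.3, -53.4, 216.9]
eef_rot: [0.001, 0.348, 0.937, 0.0]
wrist_force: [-0.1, 0.0, -0.0]
grip_width: 85.2
clock: 26.9
tool_pos: [457.6, -53.3, 215.3]
eef_rot: [-0.0, -0.033, 0.999, 0.0]
wrist_force: [0.1, 0.1, 0.2]
grip_width: 85.2
shift cm [-0.01 -0.   -0.01] jawyaw 1.636  twist 0.005 or -3.137 q [-0.12  0.16 -0.31  1.11 -0.   -0.18] pos [457.6 -53.3 215.3] w 85.2 F [0.1 0.1 0.2] t 26.9
```

```bash
cat > m.py <<'E'
from h import *
import sys
nm=sys.argv[1]; b=grab(nm); a=np.load('b18.npy')
lift(a,b,{"near end":(196,168,240,186),"near right corner":(228,165,248,182),"left edge":(190,140,206,184),"ref bench post":(240,178,262,192),"ref green":(165,185,192,222),"ref box":(140,88,206,118),"base L":(185,150,194,198)})
E
python3 m.py b24.npy
```

```text
noise 1.09
near end [ 0.109 -0.211] 0.9291
near right corner [0.009 0.018] 0.9998
left edge [-0.005  0.001] 0.9999
ref bench post [-0.001  0.   ] 1.0
ref green [-0.003 -0.001] 1.0
ref box [-0.002 -0.003] 0.9999
base L [-0.006 -0.001] 1.0
```

The right corner moved only 0.02 px, so there is no lift yet at 24 mm. I re-baseline at a hover yaw suited to the next grip.

```bash
python3 -m jog '{"xyz": [[0,0,0],[0,0,0],[0,0,0],[0,0,0],[0,0,0]], "twist": [-0.18,-0.36,-0.54,-0.72,-0.9]}' >/dev/null; python3 -m jog '{"xyz": [[0,0,0],[0,0,0],[0,0,0],[0,0,0],[0,0,0]], "twist": [-0.18,-0.36,-0.54,-0.74,-0.74]}'; python3 -c "
from h import *
plan([457.7,-53.3,215.4],0.131)
grab('b24b.npy'); crop('scene',(170,110,270,240),'pics/n7.png',5)"
```

```text
clock: 28.35
tool_pos: [457.8, -53.3, 215.4]
eef_rot: [0.0, 0.751, -0.66, 0.0]
wrist_force: [0.6, -0.3, -0.2]
grip_width: 85.6
shift cm [ 0.    0.01 -0.  ] jawyaw -3.012  twist -0.002 or 3.140 q [-0.12  0.16 -0.31  1.11 -0.   -1.82] pos [457.8 -53.3 215.4] w 85.6 F [ 0.6 -0.3 -0.2] t 28.35
noise 1.09
```

View pics/n7.png

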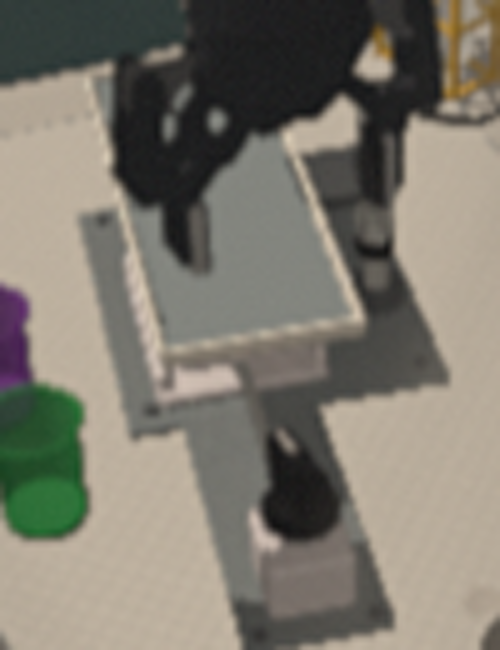

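The tray's near corner at (241,176) is unobstructed, and the bar is aligned with the jaws' next grip. I turn another 0.75 rad, or 3 mm.

```bash
sed -i "s/'b18.npy'/sys.argv[2]/; s/{\"near end\".*}/{'corner R':(228,165,248,182),'rim near':(203,172,240,181),'left low':(197,160,208,184),'ref post':(240,180,262,192),'ref green':(165,185,192,222)}/" m.py
python3 -m jog '{"xyz": [[0,0,4],[0,0,8],[0,0,11],[0,0,12.5],[0,0,12.95]], "twist": [0,0,0,0,0]}' 0 30 >/dev/null;  python3 -m jog '{"xyz": [[0,0,0],[0,0,0],[0,0,0],[0,0,0],[0,0,0]], "twist": [0,0,0,0,0]}' 255 30;python3 -m jog '{"xyz": [[0,0,0],[0,0,0],[0,0,0],[0,0,0],[0,0,0]], "twist": [0.18,0.36,0.54,0.75,0.75]}';python3 -m jog '{"xyz": [[0,0,0],[0,0,0],[0,0,0],[0,0,0],[0,0,0]], "twist": [0,0,0,0,0]}' 0
python3 -m jog '{"xyz": [[0,0,-2],[0,0,-5],[0,0,-8],[0,0,-11],[0,0,-12.95]], "twist": [0,-0.18,-0.36,-0.54,-0.72]}' >/dev/null
python3 -m jog '{"xyz": [[0,0,0],[0,0,0],[0,0,0]], "twist": [-0.03,-0.03,-0.03]}'; python3 m.py b27.npy b24b.npy
```

```text
clock: 29.8
tool_pos: [457.7, -53.4, 86.5]
eef_rot: [0.0, 0.752, -0.659, 0.0]
wrist_force: [-2.7, -0.5, 5.5]
grip_width: 12.8
clock: 30.42
tool_pos: [457.3, -53.3, 86.5]
eef_rot: [-0.0, -0.458, 0.889, 0.0]
wrist_force: [-2.9, -0.2, 7.3]
grip_width: 13.0
clock: 31.05
tool_pos: [457.8, -53.3, 85.9]
eef_rot: [-0.0, -0.458, 0.889, 0.0]
wrist_force: [0.2, -0.0, 0.4]
grip_width: 85.8
clock: 32.05
tool_pos: [456.9, -53.2, 214.2]
eef_rot: [0.001, 0.752, -0.66, -0.001]
wrist_force: [0.3, 0.4, 0.1]
grip_width: 85.5
noise 1.13
corner R [0.001 0.001] 1.0
rim near [-0.026  0.003] 1.0
left low [-0.021  0.164] 0.9892
ref post [ 0.003 -0.001] 1.0
ref green [0.002 0.   ] 1.0
```

```bash

python3 -m jog '{"xyz": [[0,0,4],[0,0,8],[0,0,11],[0,0,12.5],[0,0,12.85]], "twist": [0.18,0.36,0.54,0.72,0.75]}' 0 30 >/dev/null;  python3 -m jog '{"xyz": [[0,0,0],[0,0,0],[0,0,0],[0,0,0],[0,0,0]], "twist": [0,0,0,0,0]}' 255 30;python3 -m jog '{"xyz": [[0,0,0],[0,0,0],[0,0,0],[0,0,0],[0,0,0]], "twist": [0.18,0.36,0.54,0.75,0.75]}';python3 -m jog '{"xyz": [[0,0,0],[0,0,0],[0,0,0],[0,0,0],[0,0,0]], "twist": [0,0,0,0,0]}' 0
python3 -m jog '{"xyz": [[0,0,-2],[0,0,-5],[0,0,-8],[0,0,-11],[0,0,-12.95]], "twist": [0,-0.18,-0.36,-0.54,-0.72]}' >/dev/null
python3 -m jog '{"xyz": [[0,0,0],[0,0,0],[0,0,0],[0,0,0],[0,0,0],[0,0,0]], "twist": [-0.18,-0.36,-0.54,-0.72,-0.78,-0.78]}' || true;python3 -m jog '{"xyz": [[0,0,0],[0,0,0],[0,0,0],[0,0,0],[0,0,0]], "twist": [-0.18,-0.36,-0.54,-0.72,-0.78]}'; python3 -c "
from h import *
plan([457.7,-53.3,215.4],0.131)"; python3 m.py b30.npy b24b.npy
```

```text
clock: 33.5
tool_pos: [457.6, -53.0, 87.5]
eef_rot: [0.0, -0.458, 0.889, 0.0]
wrist_force: [-2.5, 2.5, 5.9]
grip_width: 13.0
clock: 34.12
tool_pos: [457.6, -53.0, 87.5]
eef_rot: [0.0, -0.1, 0.995, 0.0]
wrist_force: [-1.7, 1.4, 6.1]
grip_width: 12.5
clock: 34.75
tool_pos: [457.8, -53.3, 86.9]
eef_rot: [-0.0, -0.101, 0.995, -0.0]
wrist_force: [0.3, 0.5, 0.4]
grip_width: 85.4
clock: 36.0
tool_pos: [457.7, -53.3, 216.3]
eef_rot: [0.0, 0.753, -0.658, -0.0]
wrist_force: [-1.4, 0.3, 0.2]
grip_width: 85.3
shift cm [ 0.   -0.    0.09] jawyaw -3.007  twist 0.003 or -3.138 q [-0.12  0.16 -0.31  1.11 -0.   -1.82] pos [457.7 -53.3 216.3] w 85.3 F [-1.4  0.3  0.2] t 36.0
noise 1.09
corner R [ 0.004 -0.001] 1.0
rim near [-0.026  0.004] 1.0
left low [-0.062 -0.311] 0.9814
ref post [-0.009  0.004] 1.0
ref green [ 0.003 -0.001] 1.0invalid input at $: expected 1 to 5 rows
```

```bash

python3 -m jog '{"xyz": [[0,0,0],[0,0,0],[0,0,0],[0,0,0],[0,0,0]], "twist": [0.18,0.36,0.54,0.72,0.8]}' 0 30 >/dev/null
python3 -m jog '{"xyz": [[0,0,4],[0,0,8],[0,0,11],[0,0,12.5],[0,0,13]], "twist": [0.18,0.36,0.54,0.7,0.7]}' 0 30 >/dev/null;  python3 -m jog '{"xyz": [[0,0,0],[0,0,0],[0,0,0],[0,0,0],[0,0,0]], "twist": [0,0,0,0,0]}' 255 30;python3 -m jog '{"xyz": [[0,0,0],[0,0,0],[0,0,0],[0,0,0],[0,0,0]], "twist": [0.18,0.36,0.54,0.75,0.75]}';python3 -m jog '{"xyz": [[0,0,0],[0,0,0],[0,0,0],[0,0,0],[0,0,0]], "twist": [0,0,0,0,0]}' 0
python3 -m jog '{"xyz": [[0,0,-2],[0,0,-5],[0,0,-8],[0,0,-11],[0,0,-13]], "twist": [0,-0.18,-0.36,-0.54,-0.72]}' >/dev/null
python3 -m jog '{"xyz": [[0,0,0],[0,0,0],[0,0,0],[0,0,0],[0,0,0]], "twist": [-0.18,-0.36,-0.54,-0.72,-0.9]}' >/dev/null;python3 -m jog '{"xyz": [[0,0,0],[0,0,0],[0,0,0],[0,0,0],[0,0,0]], "twist": [-0.18,-0.36,-0.54,-0.63,-0.63]}'; python3 -c "
from h import *
plan([457.7,-53.3,215.4],0.131)"; python3 m.py b33.npy b24b.npy
```

```text
clock: 38.08
tool_pos: [458.1, -52.9, 87.0]
eef_rot: [0.001, -0.101, 0.995, 0.0]
wrist_force: [-0.1, 2.4, 5.3]
grip_width: 13.0
clock: 38.7
tool_pos: [458.0, -53.3, 87.0]
eef_rot: [0.0, 0.271, 0.963, 0.0]
wrist_force: [-1.3, 0.7, 6.5]
grip_width: 12.5
clock: 39.33
tool_pos: [457.7, -53.3, 86.3]
eef_rot: [-0.0, 0.27, 0.963, -0.0]
wrist_force: [-0.6, -0.1, -0.3]
grip_width: 85.3
clock: 41.2
tool_pos: [457.7, -53.3, 216.4]
eef_rot: [0.0, 0.752, -0.66, -0.0]
wrist_force: [0.4, -0.3, -0.1]
grip_width: 85.3
shift cm [ 0.  -0.   0.1] jawyaw -3.011  twist -0.001 or 3.141 q [-0.12  0.16 -0.31  1.11 -0.   -1.82] pos [457.7 -53.3 216.4] w 85.3 F [ 0.4 -0.3 -0.1] t 41.2
noise 1.1
corner R [-0.011 -0.309] 0.9651
rim near [-0.674 -0.186] 0.9382
left low [ 0.142 -0.196] 0.9833
ref post [ 0.018 -0.007] 1.0
ref green [ 0.001 -0.   ] 1.0
```

```bash
python3 - <<'E'
import numpy as np,cv2
f=lambda n:cv2.cvtColor(cv2.convertScaleAbs(cv2.resize(np.load(n)[155:200,190:255],None,fx=6,fy=6,interpolation=cv2.INTER_CUBIC),alpha=1.3),cv2.COLOR_RGB2BGR)
cv2.imwrite("pics/l1.png",np.hstack([f("b30.npy"),f("b33.npy")]))
from h import *
a,b=np.load("b30.npy"),np.load("b33.npy")
lift(a,b,{"cR":(228,165,248,182),"cR2":(226,166,246,180),"rightedge+corner":(225,150,250,182),"rim":(200,166,245,184),"inner rim":(205,160,242,179)})
E
```

```text
cR [-0.021 -0.308] 0.9651
cR2 [ 0.059 -0.239] 0.9489
rightedge+corner [ 0.012 -0.238] 0.9908
rim [ 0.097 -0.311] 0.917
inner rim [ 0.026 -0.495] 0.8257
```

View pics/l1.png

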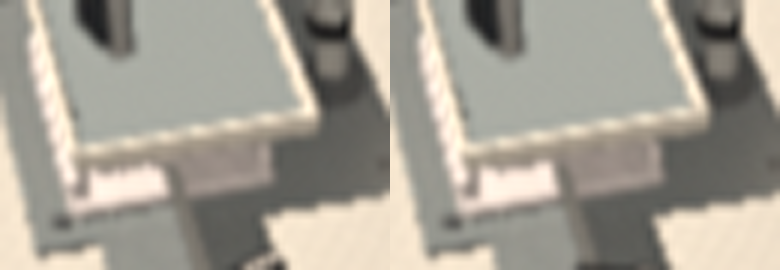

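The tray has lifted by about 0.3 px, roughly 1 mm, while the static references did not move, so the platform is touching. I look at the jars again.

```bash
python3 - <<'E'
from h import *
shot("scene","pics/s9.png");shot("top","pics/t9.png")
for n in("top","scene"):
    for s,c,a,m in found(n,"jar_1",0.3):
        print(n,s,c,a,np.round(onz(CAM[n],c,25)[:2]))
crop("scene",(210,215,360,355),"pics/j1.png",4)
crop("top",(270,130,410,280),"pics/j2.png",4)
plan([422,-169.5,150],0)
E
```

```text
top 0.84 [294.8 225.5] 379 [ 430. -159.]
top 0.83 [343.8 210.8] 420 [ 481. -295.]
top 0.56 [301.  194.1] 434 [ 522. -173.]
scene 0.75 [235.4 259.6] 723 [ 423. -172.]
scene 0.66 [277.  246.2] 690 [ 529. -177.]
scene 0.62 [284.3 293. ] 882 [ 483. -298.]
shift cm [11.06  5.06  6.64] jawyaw -3.011  twist 0.131 or -3.011 q [-0.12  0.16 -0.31  1.11  0.   -1.82] pos [457.7 -53.3 216.4] w 85.2 F [0.5 0.1 0.2] t 41.6
```

View pics/j1.png

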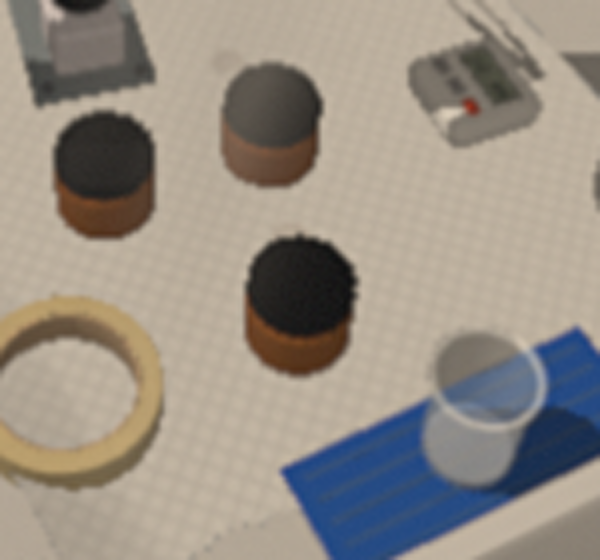

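View pics/j2.png

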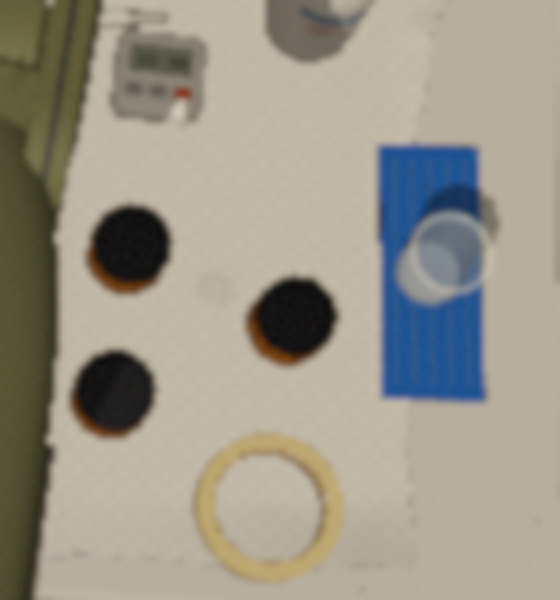

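The jars have not moved, and the beaker stands on the mat at about (327,322) in the scene picture. I pick the nearest jar, at (422,-170).

```bash
python3 -m jog '{"xyz": [[4,1.8,0],[8,3.6,1],[11,5,4],[11.06,5.05,7],[11.06,5.05,7]], "twist": [0.05,0.1,0.13,0.13,0.13]}' 0 40; python3 -c "
from h import *
shot('scene');crop('scene',(200,190,300,290),'pics/p1.png',5)
plan([422,-170,29],0)"
```

```text
clock: 42.22
tool_pos: [420.0, -169.1, 144.6]
eef_rot: [0.001, 0.707, -0.707, -0.002]
wrist_force: [-0.5, -0.4, -0.1]
grip_width: 85.0
shift cm [ 0.08 -0.09 11.7 ] jawyaw -3.141  twist 0.001 or -3.141 q [-0.38  0.2  -0.45  0.93  0.   -1.95] pos [ 421.4 -169.3  146. ] w 85.7 F [ 0.5 -0.2  0.3] t 42.27
```

View pics/p1.png

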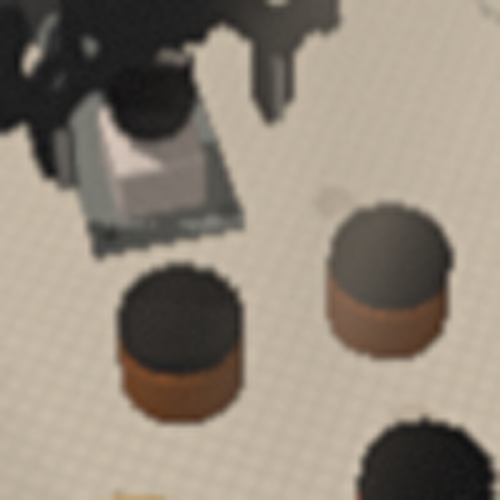

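```bash
python3 -m jog '{"xyz": [[0.1,-0.1,4],[0.1,-0.1,8],[0.1,-0.1,10],[0.1,-0.1,11.2],[0.1,-0.1,11.7]], "twist": [0,0,0,0,0]}' 0 40; python3 -m jog '{"xyz": [[0,0,0],[0,0,0],[0,0,0],[0,0,0],[0,0,0]], "twist": [0,0,0,0,0]}' 150 40;python3 -m jog '{"xyz": [[0,0,0],[0,0,-1],[0,0,-4],[0,0,-8],[0,0,-10]], "twist": [0,0,0,0,0]}'; python3 -c "
from h import *
shot('scene');crop('scene',(190,170,310,290),'pics/p2.png',5)
plan([506,240,220],-0.17)"
```

```text
clock: 42.9
tool_pos: [424.2, -170.6, 29.9]
eef_rot: [-0.0, 0.708, -0.706, 0.001]
wrist_force: [0.1, -0.5, 0.2]
grip_width: 85.4
clock: 43.52
tool_pos: [424.2, -170.9, 30.6]
eef_rot: [-0.001, 0.708, -0.707, 0.001]
wrist_force: [-0.5, 0.9, 6.5]
grip_width: 56.3
clock: 44.15
tool_pos: [424.1, -171.0, 131.9]
eef_rot: [-0.001, 0.708, -0.707, 0.001]
wrist_force: [0.1, -0.2, -2.0]
grip_width: 56.0
shift cm [-41.11  -8.18  -8.68] jawyaw -3.140  twist 0.171 or -2.970 q [-0.38  0.21 -0.47  0.89 -0.   -1.96] pos [ 425.2 -171.5  133.7] w 56.4 F [ 1.3 -0.5 -0.4] t 44.2
```

View pics/p2.png

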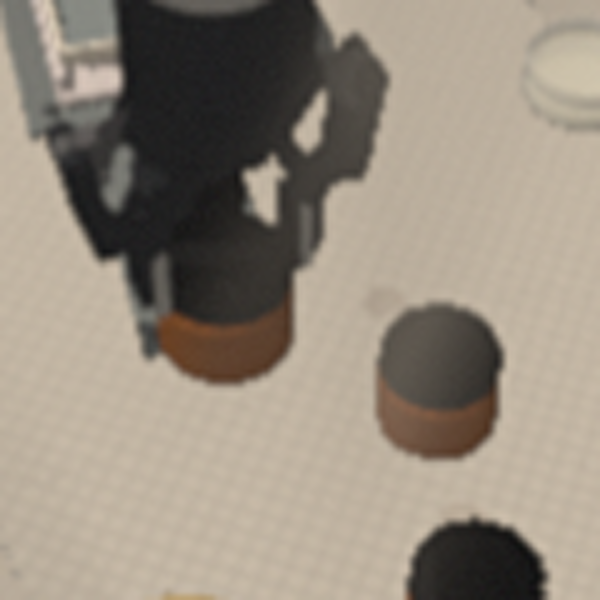

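The jar is held and upright. I carry it to the far slot of the tray.

```bash
python3 -m jog '{"xyz": [[-1,-0.2,-4],[-5,-1,-8],[-11,-2.2,-9],[-17,-3.4,-9],[-23,-4.6,-9]], "twist": [0,0.03,0.07,0.1,0.13]}'; python3 -m jog '{"xyz": [[-6,-1.2,0],[-12,-2.4,0],[-16,-3.2,0],[-18,-3.5,0],[-18,-3.5,0]], "twist": [0.04,0.04,0.04,0.04,0.04]}'; python3 -c "
from h import *
plan([506,240,150],-0.17)
shot('scene');crop('scene',(150,50,280,200),'pics/p3.png',4)"
```

```text
clock: 44.82
tool_pos: [468.9, 61.2, 219.5]
eef_rot: [0.0, -0.66, 0.752, -0.0]
wrist_force: [0.5, -0.2, -1.7]
grip_width: 56.2
clock: 45.45
tool_pos: [526.4, 234.0, 218.7]
eef_rot: [-0.001, -0.646, 0.764, -0.0]
wrist_force: [-0.7, -1.5, -1.8]
grip_width: 55.9
shift cm [-0.26  2.11  6.87] jawyaw 2.974  twist 0.003 or -3.139 q [ 0.42  0.35 -0.03  1.19 -0.   -0.99] pos [526.4 234.  218.7] w 55.9 F [-0.7 -1.5 -1.8] t 45.45
```

View pics/p3.png

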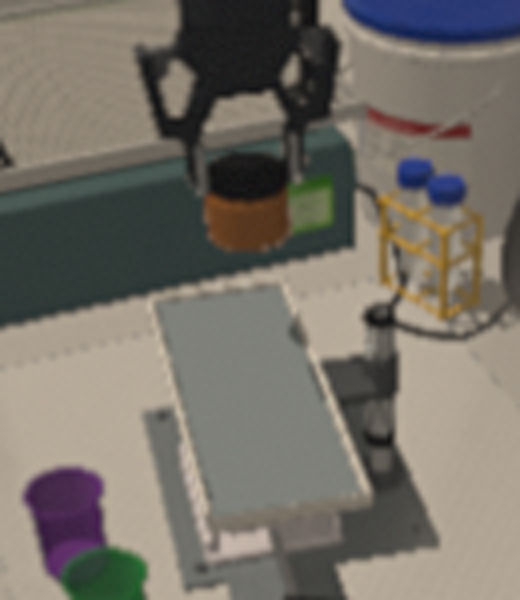

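```bash
python3 -m jog '{"xyz": [[-0.2,1,1],[-0.25,2,3],[-0.25,2.1,5],[-0.25,2.1,6],[-0.25,2.1,6.7]], "twist": [0,0,0,0,0]}'; python3 -c "
from h import *
plan([506,240,142],-0.17)
shot('scene');crop('scene',(150,50,280,200),'pics/p4.png',4)"
```

```text
clock: 46.12
tool_pos: [506.3, 238.5, 152.3]
eef_rot: [-0.0, -0.645, 0.765, -0.0]
wrist_force: [0.4, -0.2, -0.9]
grip_width: 56.5
shift cm [-0.14  0.06  1.03] jawyaw 2.972  twist 0.000 or -3.142 q [ 0.44  0.36 -0.2   1.02 -0.   -0.96] pos [506.3 238.5 152.3] w 56.5 F [ 0.4 -0.2 -0.9] t 46.12
```

View pics/p4.png

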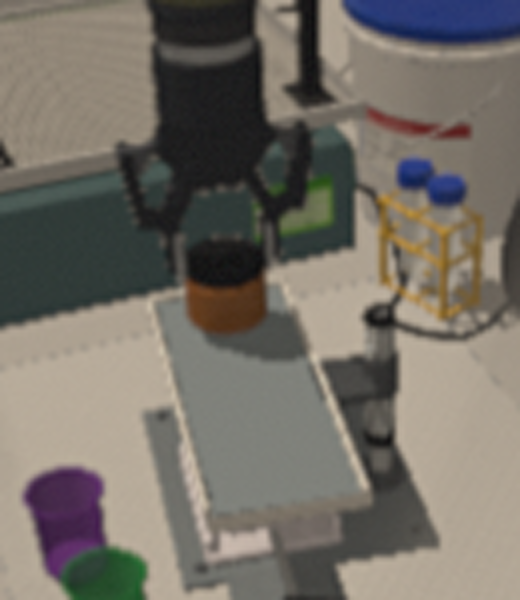

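```bash
python3 -m jog '{"xyz": [[0,0,0.4],[0,0,0.7],[0,0,0.9],[0,0,1.0],[0,0,1.0]], "twist": [0,0,0,0,0]}';python3 -m jog '{"xyz": [[0,0,0.1],[0,0,0.2],[0,0,0.2]], "twist": [0,0,0]}';python3 -m jog '{"xyz": [[0,0,0.1],[0,0,0.2],[0,0,0.2]], "twist": [0,0,0]}'
```

```text
clock: 46.8
tool_pos: [506.4, 239.6, 142.4]
eef_rot: [-0.0, -0.645, 0.764, 0.0]
wrist_force: [-0.0, -0.5, -2.0]
grip_width: 56.3
clock: 47.18
tool_pos: [506.3, 239.5, 140.3]
eef_rot: [-0.0, -0.645, 0.764, 0.0]
wrist_force: [0.1, 1.0, -1.9]
grip_width: 55.8
clock: 47.55
tool_pos: [506.3, 239.5, 138.3]
eef_rot: [-0.0, -0.645, 0.764, 0.0]
wrist_force: [-0.1, -0.2, -0.8]
grip_width: 56.7
```

```bash
python3 -m jog '{"xyz": [[0,0,0.1],[0,0,0.1],[0,0,0.1]], "twist": [0,0,0]}';python3 -m jog '{"xyz": [[0,0,0.1],[0,0,0.1],[0,0,0.1]], "twist": [0,0,0]}'
```

```text
clock: 47.92
tool_pos: [506.4, 239.7, 137.8]
eef_rot: [0.0, -0.645, 0.764, -0.0]
wrist_force: [-1.5, -0.1, 3.6]
grip_width: 56.5
clock: 48.3
tool_pos: [506.4, 239.7, 137.7]
eef_rot: [0.001, -0.645, 0.764, -0.0]
wrist_force: [-3.3, -1.6, 9.6]
grip_width: 56.4
```

```bash
python3 -m jog '{"xyz": [[0,0,-0.12],[0,0,-0.12],[0,0,-0.12]], "twist": [0,0,0]}' 50;python3 -m jog '{"xyz": [[0,0,0],[0,0,0]], "twist": [0,0]}' 20; python3 -m jog '{"xyz": [[0,0,-1.5],[0,0,-4],[0,0,-6],[0,0,-8],[0,0,-9]], "twist": [0,0,0,0,0]}' 0; python3 -c "
from h import *
shot('scene','pics/s10.png');shot('top','pics/t10.png');crop('scene',(150,50,280,200),'pics/p5.png',4)
for n in('top','scene'):
    for s,c,a,m in found(n,'jar_1',0.3): print(n,s,c,a,np.round(onz(CAM[n],c,25)[:2]),np.round(onz(CAM[n],c,132)[:2]))
plan([526,-176,220],0.0)"
```

```text
clock: 48.68
tool_pos: [506.4, 239.5, 137.3]
eef_rot: [-0.0, -0.645, 0.764, 0.0]
wrist_force: [-0.4, 0.1, -0.6]
grip_width: 68.7
clock: 48.92
tool_pos: [506.4, 239.5, 137.4]
eef_rot: [-0.0, -0.645, 0.764, 0.0]
wrist_force: [-0.3, 0.1, -0.0]
grip_width: 78.8
clock: 49.55
tool_pos: [507.2, 239.9, 229.8]
eef_rot: [0.001, -0.645, 0.764, -0.0]
wrist_force: [0.3, -0.8, 0.3]
grip_width: 85.3
top 0.96 [342.9 209.1] 381 [ 486. -293.] [ 464. -274.]
top 0.57 [300.3 190.2] 406 [ 533. -170.] [ 508. -161.]
top 0.55 [151.5 177.5] 390 [543. 257.] [517. 233.]
scene 0.66 [330.  316.7] 928 [ 541. -386.] [ 492. -431.]
scene 0.65 [275.7 246.8] 699 [ 526. -177.] [ 480. -254.]
scene 0.61 [285.3 292.9] 822 [ 485. -298.] [ 445. -356.]
scene 0.6 [205.3 127.2] 443 [552. 393.] [502. 229.]
shift cm [40.62 -8.92  0.75] jawyaw 2.973  twist -0.169 or 2.973 q [ 0.44  0.32 -0.05  1.2   0.   -0.96] pos [506.2 239.5 227.4] w 85.3 F [ 0.4 -0.2 -0.9] t 49.75
```

View pics/p5.png

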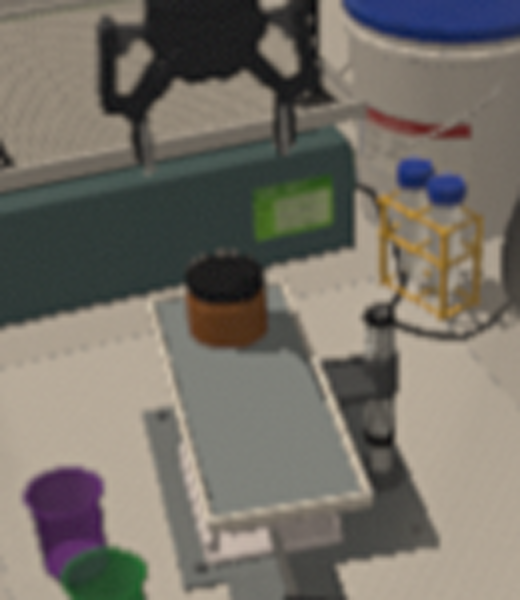

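View pics/t10.png

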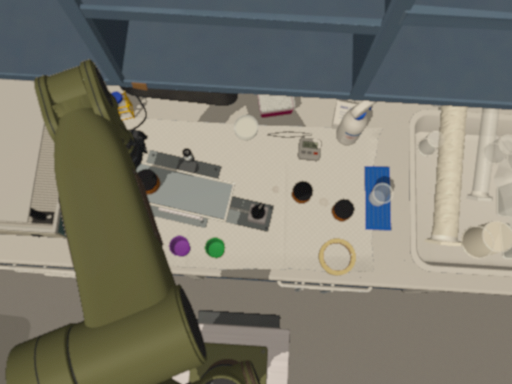

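The first jar stands on the tray, and the other two have not moved in the top picture: (302,191) and (343,209). I go for the jar at (526,-176).

```bash
python3 -m jog '{"xyz": [[5,-1,0.3],[11,-2.4,0.3],[17,-3.7,0.3],[23,-5,0.3],[29,-6.4,0.3]], "twist": [0,-0.05,-0.1,-0.15,-0.17]}'; python3 -c "
from h import *
plan([526,-176,120],0.0)"
```

```text
clock: 50.38
tool_pos: [520.0, -58.9, 223.6]
eef_rot: [0.0, 0.708, -0.706, -0.001]
wrist_force: [0.6, 0.7, -0.9]
grip_width: 85.6
shift cm [11.71 -0.59 10.36] jawyaw -3.139  twist 0.002 or -3.139 q [-0.11  0.26 -0.15  1.16  0.   -1.69] pos [520.  -58.9 223.6] w 85.6 F [ 0.6  0.7 -0.9] t 50.38
```

```bash
python3 -m jog '{"xyz": [[5,-0.3,0],[10,-0.5,1],[11.7,-0.6,5],[11.7,-0.6,8],[11.7,-0.6,9]], "twist": [0,0,0,0,0]}'; python3 -c "
from h import *
plan([526,-176,29],0.0)
shot('scene');crop('scene',(220,160,340,280),'pics/p6.png',5)"
```

```text
clock: 51.0
tool_pos: [524.6, -173.7, 131.7]
eef_rot: [0.001, 0.707, -0.707, -0.003]
wrist_force: [0.5, -0.9, 0.5]
grip_width: 85.6
shift cm [ 0.25 -0.19 10.27] jawyaw -3.141  twist 0.001 or -3.141 q [-0.32  0.37 -0.24  0.97  0.   -1.89] pos [ 524.6 -173.7  131.7] w 85.6 F [ 0.5 -0.9  0.5] t 51.0
```

View pics/p6.png

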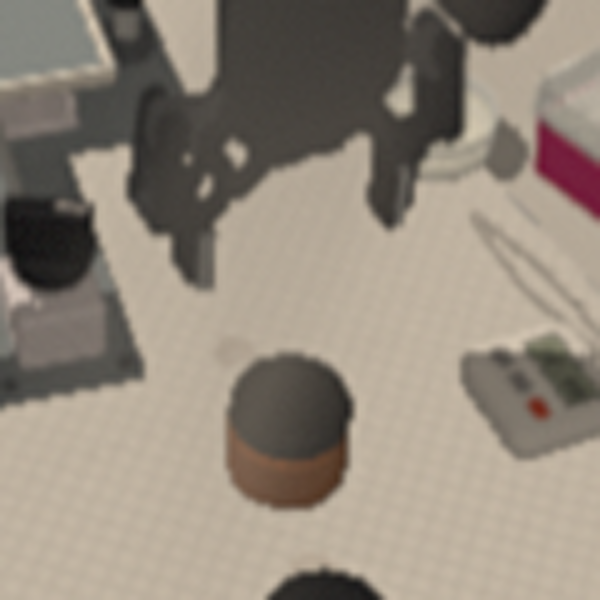

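```bash
python3 -m jog '{"xyz": [[0,0,4],[0,0,7],[0,0,9],[0,0,10],[0,0,10.2]], "twist": [0,0,0,0,0]}' 0 40; python3 -m jog '{"xyz": [[0,0,0],[0,0,0],[0,0,0],[0,0,0],[0,0,0]], "twist": [0,0,0,0,0]}' 150 40;python3 -m jog '{"xyz": [[0,0,0],[0,0,-1],[0,0,-4],[0,0,-9],[0,0,-14]], "twist": [0,0,0,0,0]}'; python3 -c "
from h import *
shot('scene');crop('scene',(220,120,340,260),'pics/p7.png',4)
plan([492,156,222],-0.17)"
```

```text
clock: 51.68
tool_pos: [527.3, -173.9, 32.9]
eef_rot: [-0.0, 0.708, -0.706, 0.0]
wrist_force: [-0.2, 0.2, 0.5]
grip_width: 85.5
clock: 52.3
tool_pos: [528.0, -174.4, 34.1]
eef_rot: [-0.001, 0.708, -0.707, 0.001]
wrist_force: [-0.6, 0.2, 6.5]
grip_width: 56.2
clock: 52.92
tool_pos: [526.4, -174.0, 174.2]
eef_rot: [0.0, 0.708, -0.707, -0.0]
wrist_force: [0.6, 0.0, -1.1]
grip_width: 56.0
shift cm [-33.11   3.74  -4.2 ] jawyaw -3.140  twist 0.171 or -2.970 q [-0.32  0.33 -0.16  1.07 -0.   -1.89] pos [ 530.3 -175.2  181.5] w 55.7 F [ 2.3 -0.9  3. ] t 52.98
```

View pics/p7.png

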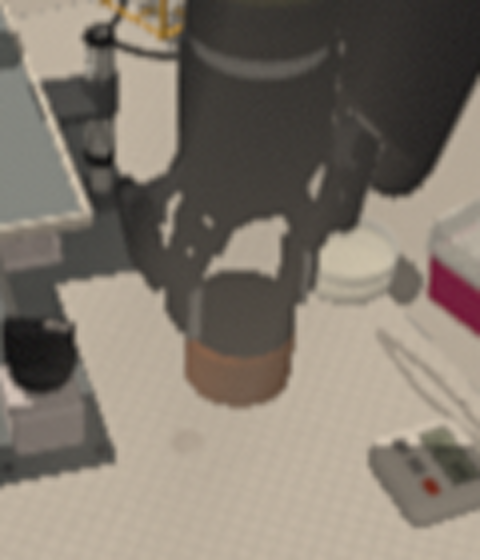

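```bash
python3 -m jog '{"xyz": [[-4,0.5,-3],[-10,1.1,-4.2],[-16,1.8,-4.2],[-22,2.5,-4.2],[-27,3.1,-4.2]], "twist": [0.03,0.07,0.1,0.14,0.17]}'; python3 -c "
from h import *
plan([492,156,222],-0.17)"
```

```text
clock: 53.6
tool_pos: [495.0, 97.9, 215.1]
eef_rot: [0.0, -0.645, 0.764, -0.0]
wrist_force: [0.7, -1.4, -1.6]
grip_width: 56.0
shift cm [-5.68  1.27 -0.69] jawyaw 2.973  twist 0.001 or -3.141 q [ 0.2   0.23 -0.21  1.13  0.   -1.21] pos [495.   97.9 215.1] w 56.0 F [ 0.7 -1.4 -1.6] t 53.6
```

```bash
python3 -m jog '{"xyz": [[-3,0.7,0],[-5,1.2,0],[-5.7,1.25,1],[-5.7,1.25,3.5],[-5.7,1.25,5.7]], "twist": [0,0,0,0,0]}'; python3 -m jog '{"xyz": [[0,0,0],[0,0,0]], "twist": [0,0]}';python3 -c "
from h import *
plan([492,156,146],-0.17)
shot('scene');crop('scene',(150,50,280,200),'pics/p8.png',4)"
```

```text
clock: 54.22
tool_pos: [492.5, 153.4, 156.4]
eef_rot: [-0.0, -0.645, 0.764, -0.0]
wrist_force: [1.1, 0.3, -0.4]
grip_width: 55.9
clock: 54.48
tool_pos: [493.1, 153.7, 158.0]
eef_rot: [0.0, -0.645, 0.764, -0.0]
wrist_force: [0.3, -0.7, -0.4]
grip_width: 56.2
shift cm [-0.21  0.15  1.2 ] jawyaw 2.972  twist 0.001 or -3.141 q [ 0.3   0.29 -0.29  0.99 -0.   -1.1 ] pos [493.1 153.7 158. ] w 56.2 F [ 0.3 -0.7 -0.4] t 54.48
```

View pics/p8.png

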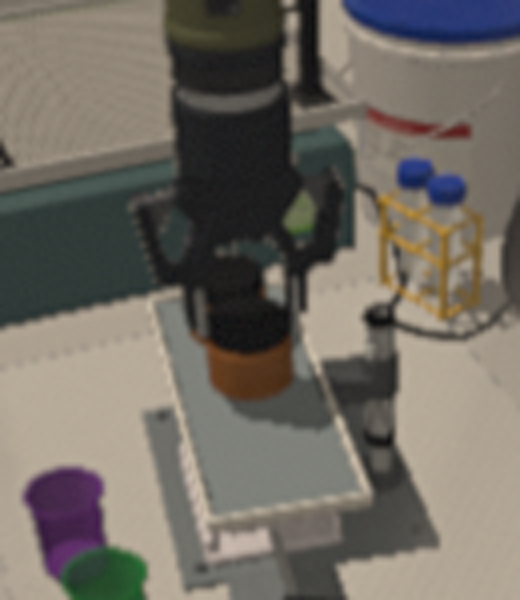

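```bash
python3 -m jog '{"xyz": [[-0.2,0.1,0.5],[-0.2,0.1,1.0],[-0.2,0.1,1.3],[-0.2,0.1,1.4],[-0.2,0.1,1.4]], "twist": [0,0,0,0,0]}';python3 -m jog '{"xyz": [[0,0,0.1],[0,0,0.15],[0,0,0.15]], "twist": [0,0,0]}';python3 -m jog '{"xyz": [[0,0,0.1],[0,0,0.1],[0,0,0.1]], "twist": [0,0,0]}'
```

```text
clock: 55.15
tool_pos: [492.1, 156.3, 143.5]
eef_rot: [-0.0, -0.645, 0.764, 0.0]
wrist_force: [0.1, -0.0, -1.1]
grip_width: 56.0
clock: 55.52
tool_pos: [492.2, 156.3, 142.1]
eef_rot: [-0.0, -0.645, 0.764, -0.0]
wrist_force: [-0.6, -1.2, -0.9]
grip_width: 55.9
clock: 55.9
tool_pos: [492.3, 156.4, 141.4]
eef_rot: [0.0, -0.645, 0.764, -0.0]
wrist_force: [-0.1, 0.1, 2.0]
grip_width: 55.9
```

```bash
python3 -m jog '{"xyz": [[0,0,0.1],[0,0,0.1],[0,0,0.1]], "twist": [0,0,0]}'; python3 -m jog '{"xyz": [[0,0,-0.1],[0,0,-0.1],[0,0,-0.1]], "twist": [0,0,0]}' 50;python3 -m jog '{"xyz": [[0,0,0],[0,0,0]], "twist": [0,0]}' 20; python3 -m jog '{"xyz": [[0,0,-1.5],[0,0,-4],[0,0,-6],[0,0,-8],[0,0,-9]], "twist": [0,0,0,0,0]}' 0; python3 -c "
from h import *
shot('scene','pics/s11.png');shot('top','pics/t11.png');crop('scene',(150,50,280,200),'pics/p9.png',4)
for n in('top','scene'):
    for s,c,a,m in found(n,'jar_1',0.3): print(n,s,c,a,np.round(onz(CAM[n],c,25)[:2]),np.round(onz(CAM[n],c,132)[:2]))
plan([482,-291.5,222],0.0)"
```

```text
clock: 56.28
tool_pos: [492.3, 156.4, 141.3]
eef_rot: [0.0, -0.645, 0.764, -0.0]
wrist_force: [-3.4, -0.4, 9.2]
grip_width: 55.7
clock: 56.65
tool_pos: [492.1, 156.3, 140.8]
eef_rot: [-0.0, -0.645, 0.764, 0.0]
wrist_force: [-0.6, -0.1, -0.4]
grip_width: 69.2
clock: 56.9
tool_pos: [492.2, 156.3, 141.0]
eef_rot: [-0.0, -0.645, 0.764, 0.0]
wrist_force: [0.2, 0.4, 0.2]
grip_width: 78.7
clock: 57.52
tool_pos: [493.0, 156.6, 233.2]
eef_rot: [0.001, -0.645, 0.764, -0.001]
wrist_force: [0.3, -0.1, 0.1]
grip_width: 85.3
top 0.78 [339.6 209.7] 416 [ 483. -283.] [ 462. -265.]
top 0.58 [182.8 186.2] 263 [523. 165.] [499. 148.]
scene 0.86 [285.5 293.3] 828 [ 485. -299.] [ 445. -357.]
scene 0.72 [208.6 124.1] 319 [569. 408.] [516. 241.]
scene 0.71 [211.3 138.9] 505 [546. 317.] [497. 165.]
shift cm [44.31 -6.52  0.9 ] jawyaw 2.973  twist -0.169 or 2.973 q [ 0.31  0.24 -0.15  1.17 -0.   -1.09] pos [492.  156.2 231. ] w 85.0 F [ 1.3  1.  -0.7] t 57.73
```

View pics/p9.png

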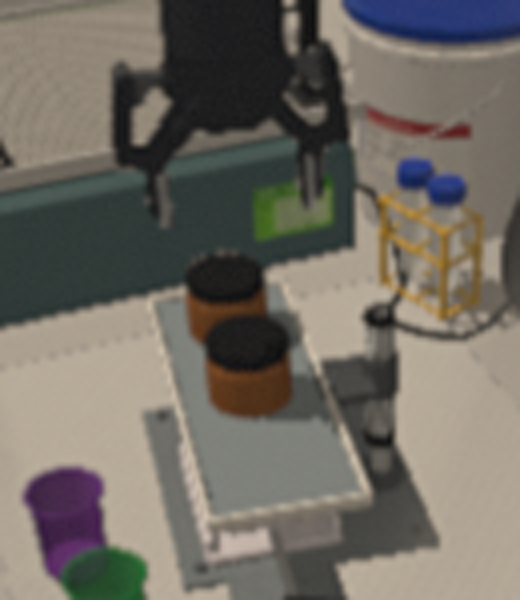

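View pics/t11.png

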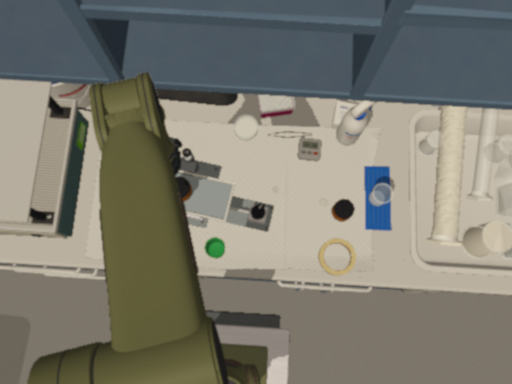

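```bash
python3 - <<'E'
from h import *
shot("top");shot("scene")
print("tape",onz(CAM["top"],(337.25,256.75),12),onz(CAM["scene"],(226.5,312),12))
print("beaker rim",onz(CAM["top"],(270+450/4,130+250/4),74))
print("J3",onz(CAM["top"],(280+255/4,130+316/4),50))
E
```

```text
tape [ 351.98892822 -281.93604897   12.        ] [ 356.40844964 -279.99450085   12.        ]
beaker rim [ 529.08967129 -391.67839596   74.        ]
J3 [ 481.07566934 -290.52182894   50.        ]
```

The tape's edge is at x≈406 and the open finger's back will be at 425, so there is room. I pick the last jar.

```bash
python3 -m jog '{"xyz": [[5,-0.7,0.5],[11,-1.6,0.5],[17,-2.5,0.5],[23,-3.4,0.5],[29,-4.3,0.5]], "twist": [0,-0.05,-0.1,-0.15,-0.17]}';python3 -c "
from h import *
plan([482,-291.5,120],0.0)"
```

```text
clock: 58.45
tool_pos: [485.2, -138.5, 225.4]
eef_rot: [0.0, 0.708, -0.706, -0.0]
wrist_force: [0.2, -0.1, 0.1]
grip_width: 85.5
shift cm [15.3   0.35 10.53] jawyaw -3.139  twist 0.002 or -3.139 q [-0.28  0.23 -0.19  1.15  0.   -1.85] pos [ 485.2 -138.5  225.4] w 85.5 F [ 0.2 -0.1  0.1] t 58.45
```

```bash
python3 -m jog '{"xyz": [[5,0.1,0],[10,0.2,0],[15,0.35,2],[15.3,0.35,6],[15.3,0.35,9]], "twist": [0,0,0,0,0]}';python3 -m jog '{"xyz": [[0,0,0]], "twist": [0]}';python3 -c "
from h import *
plan([482,-291.5,31],0.0)
shot('scene');crop('scene',(220,190,360,330),'pics/p10.png',4)
for s,c,a,m in found('scene','jar_1',0.3): print(s,c,a,np.round(onz(CAM['scene'],c,25)[:2]))"
```

```text
clock: 59.08
tool_pos: [481.4, -290.4, 133.6]
eef_rot: [-0.0, -0.707, 0.707, 0.001]
wrist_force: [-0.7, 0.1, -0.5]
grip_width: 85.6
clock: 59.2
tool_pos: [480.0, -288.5, 132.9]
eef_rot: [0.001, 0.707, -0.707, -0.004]
wrist_force: [-0.6, -0.4, 0.6]
grip_width: 85.7
shift cm [ 0.34 -0.27 10.19] jawyaw -3.141  twist 0.001 or -3.141 q [-0.54  0.38 -0.22  0.98  0.   -2.11] pos [ 480.  -288.5  132.9] w 85.7 F [-0.6 -0.4  0.6] t 59.2
0.81 [286.5 292. ] 882 [ 488. -297.]
0.67 [204.3 126.2] 324 [551. 401.]
0.62 [209.2 140.2] 464 [537. 313.]
```

View pics/p10.png

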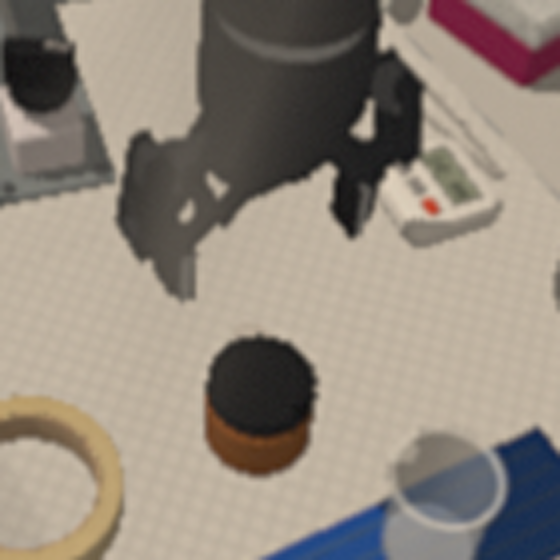

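```bash
python3 -m jog '{"xyz": [[0,0,4],[0,0,7],[0,0,9],[0,0,10],[0,0,10.4]], "twist": [0,0,0,0,0]}' 0 40; python3 -m jog '{"xyz": [[0,0,0],[0,0,0],[0,0,0],[0,0,0],[0,0,0]], "twist": [0,0,0,0,0]}' 150 40;python3 -m jog '{"xyz": [[0,0,0],[0,0,-1],[0,0,-4],[0,0,-9],[0,0,-14]], "twist": [0,0,0,0,0]}';python3 -m jog '{"xyz": [[0,0,-3],[0,0,-4.5]], "twist": [0,0]}'; python3 -c "
from h import *
shot('scene');crop('scene',(220,160,360,300),'pics/p11.png',4)
plan([478,74,222],-0.17)"
```

```text
clock: 59.92
tool_pos: [483.5, -290.1, 32.9]
eef_rot: [-0.0, 0.708, -0.707, 0.001]
wrist_force: [-0.1, -0.9, -0.1]
grip_width: 85.5
clock: 60.55
tool_pos: [483.6, -290.3, 33.6]
eef_rot: [-0.0, 0.708, -0.707, 0.001]
wrist_force: [-0.8, 1.3, 4.9]
grip_width: 56.4
clock: 61.18
tool_pos: [482.1, -289.6, 173.6]
eef_rot: [0.0, 0.708, -0.707, -0.0]
wrist_force: [1.0, -1.5, -1.5]
grip_width: 56.2
clock: 61.42
tool_pos: [483.2, -290.2, 219.4]
eef_rot: [-0.0, 0.708, -0.707, 0.002]
wrist_force: [0.1, 0.3, -2.1]
grip_width: 56.2
shift cm [-36.45   0.51  -0.25] jawyaw -3.140  twist 0.171 or -2.970 q [-0.54  0.33 -0.06  1.18 -0.   -2.11] pos [ 483.6 -290.5  220.3] w 56.1 F [ 1.1 -0.1  0.6] t 61.48
```

View pics/p11.png

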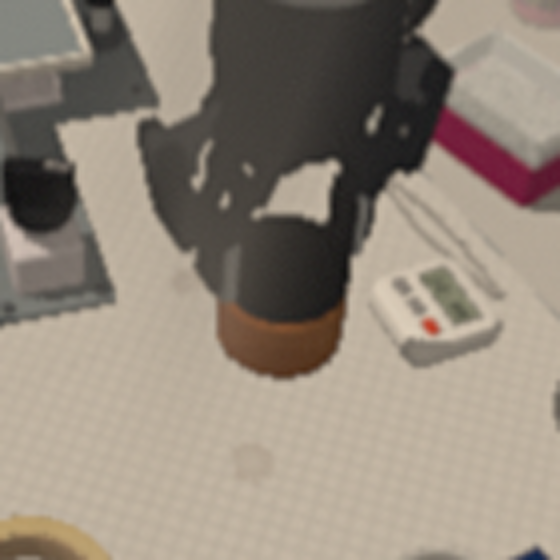

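```bash
python3 -m jog '{"xyz": [[-5,0.1,-0.2],[-11,0.15,-0.2],[-17,0.2,-0.2],[-23,0.3,-0.2],[-29,0.4,-0.2]], "twist": [0.03,0.07,0.1,0.14,0.17]}'; python3 -c "
from h import *
plan([478,74,222],-0.17)"
```

```text
clock: 62.1
tool_pos: [477.0, 2.0, 217.7]
eef_rot: [-0.001, -0.645, 0.765, 0.001]
wrist_force: [1.1, 0.2, -1.7]
grip_width: 56.2
shift cm [-7.12  1.12 -0.43] jawyaw 2.972  twist -0.000 or 3.142 q [ 0.    0.18 -0.27  1.12  0.   -1.4 ] pos [477.    2.  217.7] w 56.2 F [ 1.1  0.2 -1.7] t 62.1
```

```bash
python3 -m jog '{"xyz": [[-4,0.6,0],[-6.8,1.1,0],[-7.1,1.1,1.5],[-7.1,1.1,4],[-7.1,1.1,6]], "twist": [0,0,0,0,0]}'; python3 -m jog '{"xyz": [[0,0,0],[0,0,0]], "twist": [0,0]}';python3 -c "
from h import *
plan([478,74,144],-0.17)
shot('scene');crop('scene',(150,50,280,200),'pics/p12.png',4)"
```

```text
clock: 62.72
tool_pos: [477.8, 71.0, 156.5]
eef_rot: [-0.002, -0.645, 0.764, 0.001]
wrist_force: [-0.2, -0.2, -1.9]
grip_width: 56.1
clock: 62.98
tool_pos: [479.1, 71.4, 158.9]
eef_rot: [-0.0, -0.645, 0.764, 0.0]
wrist_force: [0.4, -0.0, -0.9]
grip_width: 55.8
shift cm [-0.24  0.16  1.49] jawyaw 2.972  twist 0.000 or -3.141 q [ 0.15  0.23 -0.36  0.98 -0.   -1.25] pos [479.1  71.4 158.9] w 55.8 F [ 0.4 -0.  -0.9] t 62.98
```

View pics/p12.png

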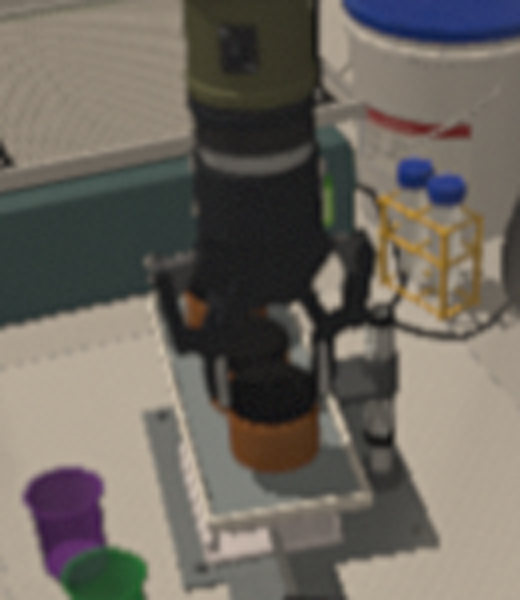

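```bash
python3 -m jog '{"xyz": [[-0.2,0.1,0.5],[-0.2,0.1,1.0],[-0.2,0.1,1.3],[-0.2,0.1,1.5],[-0.2,0.1,1.5]], "twist": [0,0,0,0,0]}';python3 -m jog '{"xyz": [[0,0,0.1],[0,0,0.2],[0,0,0.2]], "twist": [0,0,0]}';python3 -m jog '{"xyz": [[0,0,0.1],[0,0,0.1],[0,0,0.1]], "twist": [0,0,0]}'
```

```text
clock: 63.65
tool_pos: [478.5, 74.1, 143.9]
eef_rot: [-0.0, -0.645, 0.764, 0.0]
wrist_force: [-0.3, -0.5, -1.6]
grip_width: 55.9
clock: 64.03
tool_pos: [478.6, 74.2, 142.1]
eef_rot: [0.0, -0.645, 0.764, 0.0]
wrist_force: [0.3, -0.2, -1.9]
grip_width: 56.3
clock: 64.4
tool_pos: [478.6, 74.2, 141.1]
eef_rot: [-0.0, -0.645, 0.764, -0.0]
wrist_force: [0.3, -0.2, -1.0]
grip_width: 56.1
```

```bash
python3 -m jog '{"xyz": [[0,0,0.1],[0,0,0.1],[0,0,0.1]], "twist": [0,0,0]}'; python3 -m jog '{"xyz": [[0,0,0.1],[0,0,0.1],[0,0,0.1]], "twist": [0,0,0]}'
```

```text
clock: 64.78
tool_pos: [478.8, 74.2, 140.8]
eef_rot: [0.0, -0.645, 0.764, -0.0]
wrist_force: [-2.1, -0.4, 5.8]
grip_width: 55.9
clock: 65.15
tool_pos: [478.7, 74.2, 140.6]
eef_rot: [0.001, -0.645, 0.764, -0.0]
wrist_force: [-4.5, -0.9, 11.5]
grip_width: 56.0
```

```bash
python3 -m jog '{"xyz": [[0,0,-0.12],[0,0,-0.12],[0,0,-0.12]], "twist": [0,0,0]}' 50;python3 -m jog '{"xyz": [[0,0,0],[0,0,0]], "twist": [0,0]}' 20; python3 -m jog '{"xyz": [[0,0,-1.5],[0,0,-4],[0,0,-6],[0,0,-8],[0,0,-9]], "twist": [0,0,0,0,0]}' 0; python3 -m jog '{"xyz": [[4,0,0],[8,1,0],[12,0,0],[16,0,0],[21,0,0]], "twist": [0,0,0,0,0]}';python3 -m jog '{"xyz": [[5,1,0],[9,2,0],[9,2,0],[9,2,0]], "twist": [0,0,0,0]}'; python3 -c "
from h import *
shot('scene','pics/s12.png');shot('top','pics/t12.png');crop('scene',(150,100,280,230),'pics/q1.png',4);crop('top',(110,130,410,280),'pics/q2.png',2)
plan([482,-291.5,222],0.0)
a=np.load('b24b.npy');b=grab('end.npy')
lift(a,b,{'cR':(228,165,248,182),'ref green':(165,185,192,222)})"
```

```text
clock: 65.53
tool_pos: [478.6, 74.1, 140.0]
eef_rot: [-0.0, -0.645, 0.764, 0.0]
wrist_force: [0.1, -0.0, -0.1]
grip_width: 68.9
clock: 65.78
tool_pos: [478.6, 74.1, 140.1]
eef_rot: [-0.0, -0.645, 0.764, 0.0]
wrist_force: [-0.1, 0.6, 0.3]
grip_width: 78.6
clock: 66.4
tool_pos: [479.2, 74.3, 231.3]
eef_rot: [0.001, -0.645, 0.764, -0.0]
wrist_force: [-0.3, -0.5, -1.1]
grip_width: 85.2
clock: 67.03
tool_pos: [443.1, -133.8, 229.9]
eef_rot: [-0.0, -0.646, 0.764, 0.0]
wrist_force: [0.3, -0.2, -0.9]
grip_width: 85.5
clock: 67.53
tool_pos: [408.5, -217.8, 230.0]
eef_rot: [0.0, -0.645, 0.764, 0.0]
wrist_force: [0.7, -0.1, -0.5]
grip_width: 85.3
shift cm [ 6.1  -8.45  0.81] jawyaw 2.974  twist -0.167 or 2.974 q [-0.49  0.15 -0.27  1.15  0.   -1.89] pos [ 408.9 -217.3  230.1] w 85.4 F [ 0.8 -0.3 -0.9] t 67.62
noise 1.16
cR fail
ref green [0.    0.001] 1.0
```

View pics/q1.png

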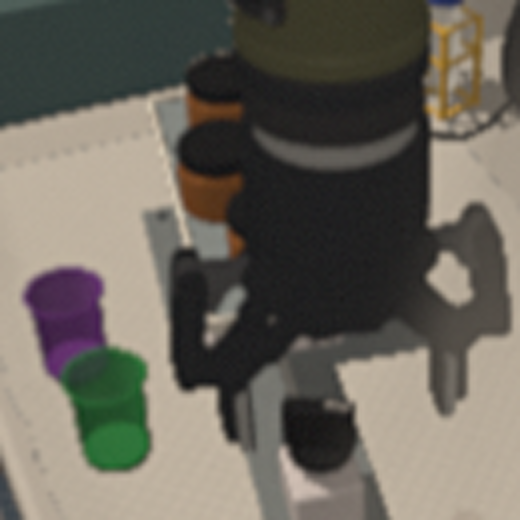

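View pics/q2.png

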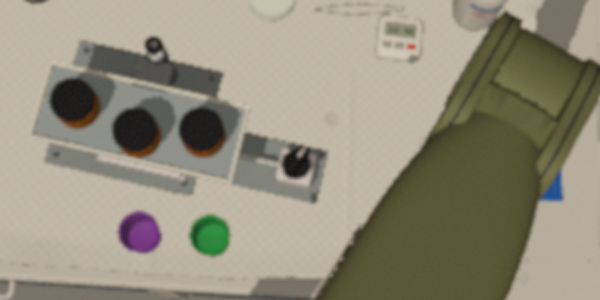

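View pics/s12.png

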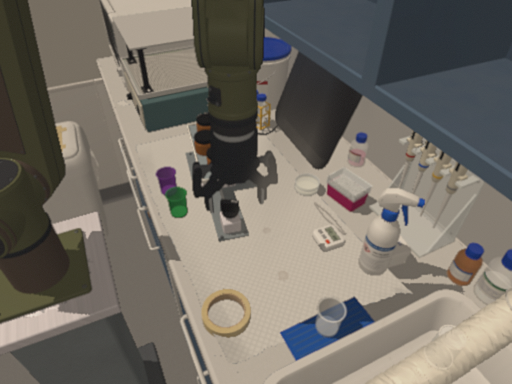

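All three jars are on the tray, but the middle one now looks shifted toward the front at (178,195) in the top picture, perhaps from the announced knock. I clear the view and measure it.

```bash
python3 -m jog '{"xyz": [[4,2,-0.5],[8,4,-0.5],[10,6,-0.5],[10,8,-0.5],[10,10,-0.5]], "twist": [0,0,0,0,0]}'; python3 - <<'E'
from h import *
shot('scene','pics/s13.png');shot('top','pics/t13.png')
crop('scene',(170,100,270,220),'pics/r1.png',6);crop('top',(115,145,255,245),'pics/r2.png',5)
for n in('top','scene'):
    for s,c,a,m in found(n,'jar_1',0.3): print(n,s,c,a,np.round(onz(CAM[n],c,132)[:2]))
    for s,c,a,m in found(n,'beaker_1',0.3): print("bk",n,s,c,a,np.round(onz(CAM[n],c,39)[:2]))
E
```

```text
clock: 68.45
tool_pos: [292.3, -299.0, 235.2]
eef_rot: [0.0, -0.645, 0.764, 0.0]
wrist_force: [0.2, 0.2, -1.2]
grip_width: 85.3
top 0.92 [177.5 194.7] 479 [475. 160.]
top 0.8 [147.5 178.9] 500 [513. 243.]
top 0.66 [211.2 196.7] 468 [475.  71.]
top 0.56 [257.1 211. ] 197 [445. -51.]
bk top 0.89 [212.1 248.3] 332 [351.  66.]
bk top 0.86 [381.7 192.6] 386 [ 537. -399.]
bk top 0.75 [181.1 247.5] 409 [348. 151.]
scene 0.9 [215.9 159.6] 544 [474.  70.]
scene 0.67 [207.7 124.5] 308 [513. 240.]
scene 0.62 [205.1 140.1] 317 [479. 166.]
bk scene 0.96 [329.7 314.6] 978 [ 536. -388.]
```

View pics/r1.png

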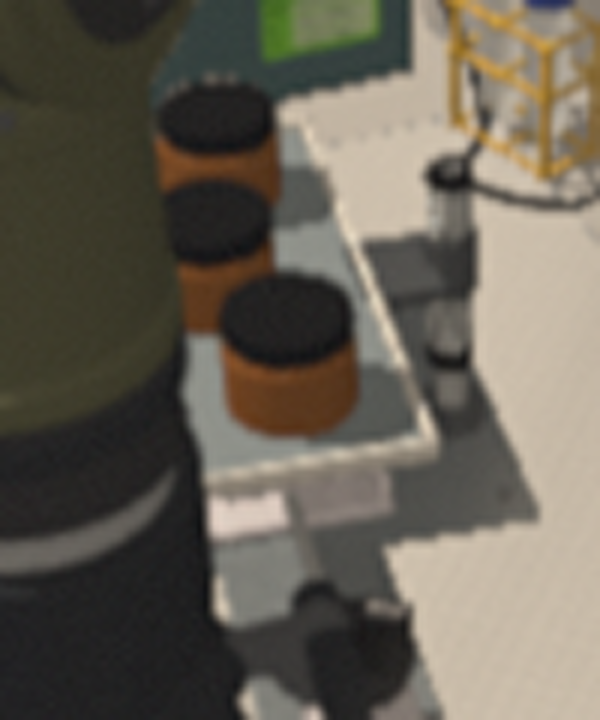

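View pics/r2.png

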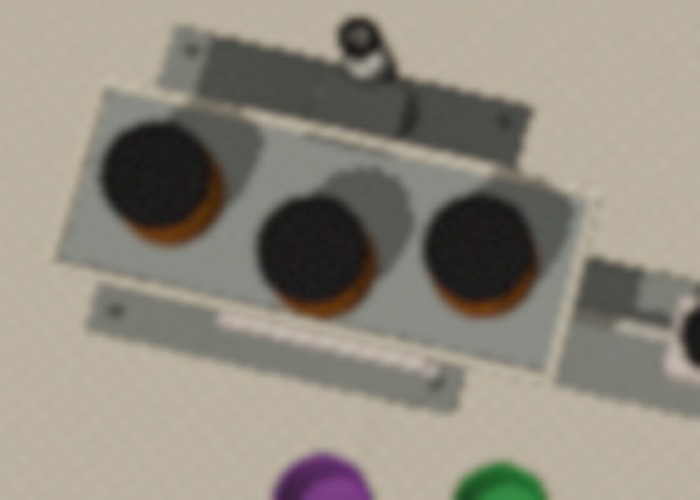

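```bash
python3 - <<'E'
from h import *
b=grab('end.npy'); shot("top")
a=np.load('b24b.npy'); c=np.load('b33.npy')
bx={'cR':(228,165,248,182),'cR2':(232,166,246,180),'edge':(208,170,246,184)}
print("vs unlifted");lift(a,b,bx);print("vs lifted empty");lift(c,b,bx)
T=CAM["top"]
P=lambda p,z:onz(T,(115+p[0]/5-.0,145+p[1]/5),z)[:2]
cor=[P(p,112) for p in [(107,90),(593,195),(550,372),(57,262)]]; print(np.round(cor))
from math import *
ctr=np.array([492,157]);yaw=-.17
for p in [(159,175),(313,250),(481,248)]:
    w=P(p,158); d=w-ctr; print(np.round(w),"local",np.round([d[0]*cos(yaw)+d[1]*sin(yaw),-d[0]*sin(yaw)+d[1]*cos(yaw)]))
f=lambda i:cv2.cvtColor(cv2.convertScaleAbs(cv2.resize(i[155:200,200:255],None,fx=7,fy=7,interpolation=cv2.INTER_CUBIC),alpha=1.3),cv2.COLOR_RGB2BGR)
cv2.imwrite("pics/l2.png",np.vstack([np.hstack([f(a),f(c)]),np.hstack([f(b),f(c)])]))
E
```

```text
noise 1.35
vs unlifted
cR [0.951 1.054] 0.767
cR2 [0.94  0.912] 0.8201
edge [0.346 1.14 ] 0.748
vs lifted empty
cR [1.014 1.436] 0.7866
cR2 [0.934 1.221] 0.8528
edge [0.438 1.397] 0.769
[[560. 282.]
 [518.  16.]
 [421.  32.]
 [464. 298.]]
[503. 238.] local [-2. 82.]
[469. 155.] local [-22.  -6.]
[475.  69.] local [ -1. -90.]
```

View pics/l2.png

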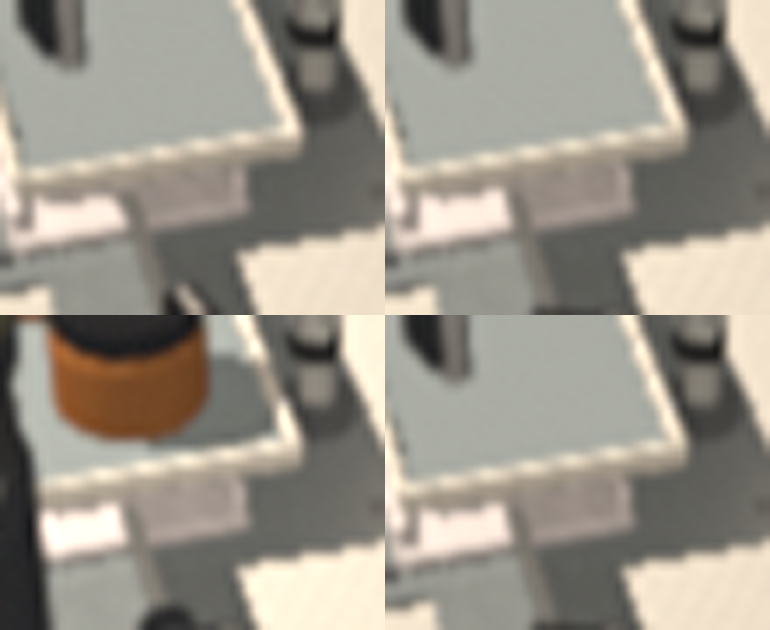

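```bash
python3 - <<'E'
import numpy as np,cv2
I={n:cv2.GaussianBlur(np.load(n+'.npy').mean(2),(0,0),0.7) for n in('b18','b24b','b27','b30','b33','end')}
for n,g in I.items():
    out=[]
    for c in range(222,240):
        col=g[:,c]; r0=int(round(181-(c-205)*0.17)); r=np.arange(r0-7,r0+6)
        d=-(np.gradient(col))[r]; k=d.argmax(); 
        y0,y1,y2=d[k-1:k+2] if 0<k<len(d)-1 else (0,1,0)
        out.append(r[k]+0.5*(y0-y2)/(y0-2*y1+y2))
    ref=[]
    for c in range(244,258):   # dark plate to bench boundary below
        col=g[:,c]; r=np.arange(184,196); d=np.gradient(col)[r]; k=d.argmax(); ref.append(r[k])
    print(n,np.round(out,2),np.mean(out).round(3))
E
```

```text
b18 [177.89 177.81 177.75 177.64 177.37 177.04 176.85 176.76 176.68 176.52
 176.2  175.87 175.84 176.03 176.31 176.55 176.61 175.37] 176.727
b24b [177.73 177.67 177.62 177.47 177.19 176.87 176.72 176.69 176.65 176.51
 176.22 175.88 175.84 176.02 176.29 176.53 176.61 176.58] 176.727
b27 [177.73 177.66 177.62 177.47 177.18 176.88 176.71 176.67 176.67 176.54
 176.23 175.89 175.85 176.04 176.31 176.54 176.62 175.36] 176.665
b30 [177.72 177.66 177.62 177.46 177.19 176.88 176.72 176.69 176.68 176.52
 176.21 175.9  175.86 176.05 176.31 176.56 176.62 176.59] 176.736
b33 [177.59 177.38 177.07 176.82 176.69 176.66 176.62 176.39 176.06 175.82
 175.72 175.71 175.82 176.04 176.45 175.4  175.21 175.23] 176.258
end [177.61 177.44 177.18 176.92 176.81 176.8  176.79 176.65 176.38 176.17
 176.04 175.98 176.01 176.18 176.52 176.57 175.28 175.25] 176.477
```

The outer-rim edge puts the tray a little below the empty-lifted height but still above its rest height. Three jars on an unpropped tray would sink it about 10 mm, so it is propped. The middle jar has been pushed to about x = -20 mm on the tray, beside the front rim. I move the arm clear and check whether it rides on the rim.

```bash
python3 -c "
from h import *
plan([530,-300,232],-0.17)"; python3 -m jog '{"xyz": [[0,-6,0],[0,-12,0],[0,-17,0],[-2,-21,0],[-4,-23.4,0]], "twist": [0,0,0,0,0]}'; python3 - <<'E'
from h import *
plan([530,-300,232],-0.17)
shot('scene','pics/s14.png');crop('scene',(175,105,260,200),'pics/v1.png',7)
for s,c,a,m in found('scene','jar_1',0.3): print(s,c,a,np.round(onz(CAM['scene'],c,132)[:2]))
E
```

```text
shift cm [ -3.95 -23.3    0.32] jawyaw 2.974  twist 0.002 or -3.140 q [-0.8   0.08 -0.35  1.15  0.   -2.2 ] pos [ 293.6 -300.   235.2] w 85.4 F [-0.5 -0.4  0.4] t 69.0
clock: 69.62
tool_pos: [532.9, -299.6, 234.3]
eef_rot: [-0.0, -0.645, 0.764, 0.0]
wrist_force: [-0.0, -0.3, 0.3]
grip_width: 85.4
shift cm [0.09 0.28 0.23] jawyaw 2.974  twist 0.002 or -3.140 q [-0.51  0.41  0.1   1.26  0.   -1.91] pos [ 532.9 -299.6  234.3] w 85.4 F [-0.  -0.3  0.3] t 69.62
0.68 [206.8 124.5] 351 [511. 241.]
0.67 [219.1 159.7] 597 [482.  66.]
0.64 [202.4 139.8] 406 [473. 171.]
```

View pics/v1.png

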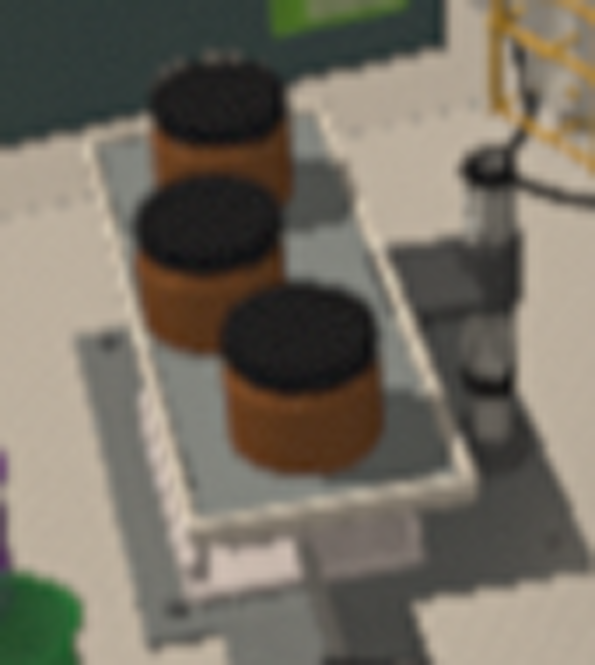

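All three jars stand upright inside the rim. The middle one is next to the front rim but vertical, with its centre about 30 mm inside the limit. The beaker is on the mat, and the timer and tape have not moved. I hand in.

```bash
python3 -m jog '{"xyz": [[0,0,0],[0,0,0],[0,0,0],[0,0,0]], "twist": [0,0,0,0]}'; python3 -c "
from h import *
print(bot.close_job())"
```

```text
clock: 70.22
tool_pos: [530.1, -300.3, 235.6]
eef_rot: [0.0, -0.645, 0.764, -0.0]
wrist_force: [-0.5, 0.9, -0.4]
grip_width: 85.7
the job is handed in; nothing more can be done
None
```

I handed the job in at about 70 s. The clear beaker is on the blue mat, the tray is propped by the jack, and all three jars stand upright on it. I left the green and purple look-alikes alone.

I turned the jack knob about 8.25 rad clockwise with the tray empty. The scene picture then showed the tray lifted by about 1 mm, while fixed points in the picture did not move.

What the last checks showed:
- **Jars:** all three stand upright inside the rim. The middle one was pushed about 2 cm toward the front after I placed it, most likely the announced knock. Its centre is still about 30 mm inside the limit, so I left it there.
- **Beaker:** it stands upright on the mat at about (530, -391) mm. Only one beaker was on the tray.
- **Tray height with the jars on:** image alignment failed for this check because of the jars' shadows. A direct measurement of the rim edge put the tray a little below its empty lifted height but still above rest. I have no direct reading of the contact force. An unpropped tray would sink about 10 mm under three jars, so the platform must be carrying it.
- **Timer and tape:** neither moved visibly in the last pictures. I saw no marker in the scene.

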